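# Sort offcuts and V-nail cartridges into their trays

### The job

Clear the mitre bench: lay both silver-leafed offcuts in the tray with the silver sample stub, the walnut offcut in the tray with the walnut stub, and both blued V-nail cartridges in the steel tray. Set each piece down gently rather than dropping it, so that it lies face up and flat on the tray's floor, lengthwise along the tray and not on top of another. Leave the silver corner sample and the try square where they are.

Things in the scene. Friction and masses are not known exactly. Their poses are not given: they have to be found in the camera images.
- silver_tray: Fixed plywood offcut tray with a cork floor and a sample stub of SILVER-leafed moulding on its ledge. Origin: centre of the tray's inner area, at bench level. Inner floor 130 mm along the tray's own x by 170 mm along its own y (its length), floor surface 4 mm above the bench; walls 6 mm thick, 22 mm high above the bench. Outside the +x wall a 32 mm wide ledge carries the 70 mm long sample stub (its top 28 mm above the bench).
- walnut_tray: Fixed plywood offcut tray, the same in every size as the silver tray, but the sample stub on its +x ledge is dark brown WALNUT. Origin and axes likewise: centre of the inner area at bench level, length along its own y.
- nail_tray: Fixed grey STEEL parts tray without ledge or stub, for V-nails. Origin: centre of the inner area, at bench level. Inner floor 130 mm along its own x by 170 mm along its own y (its length), floor surface 4 mm above the bench; walls 3 mm thick with a rolled 6 mm rim whose top is 25 mm above the bench.
- silver_long_center (a point): Loose straight offcut of silver-leafed moulding (bright silver, with a thin red line), 90 mm long (its own x) at the longer edge, 24 mm wide (y), 20 mm high (z, face up); square at its -x end, mitred 45 degrees at +x so that its +y edge is 24 mm shorter; the +y side is rebated underneath (6 mm in, 8 mm up), sides otherwise upright. About 45 g. Point: centre of its length and width, 10 mm above its underside.
- silver_short_center (a point): Loose straight offcut of the same silver-leafed moulding, the shorter of the two, 80 mm long (its own x) at the longer edge, 24 mm wide (y), 20 mm high (z, face up); square at its -x end, mitred 45 degrees at +x so that its +y edge is 24 mm shorter; the +y side is rebated underneath (6 mm in, 8 mm up), sides otherwise upright. About 45 g. Point: centre of its length and width, 10 mm above its underside.
- walnut_cut_center (a point): Loose straight offcut of dark brown walnut moulding, 86 mm long (its own x) at the longer edge, 24 mm wide (y), 20 mm high (z, face up); square at its -x end, mitred 45 degrees at +x so that its +y edge is 24 mm shorter; the +y side is rebated underneath (6 mm in, 8 mm up), sides otherwise upright. About 45 g. Point: centre of its length and width, 10 mm above its underside.
- nails_a_center (a point): Loose V-nail cartridge: a plain straight stick of nested V-shaped nails in dark blued steel, 80 mm long (its own x), 14 mm wide (y), 15 mm high (z), a V nose at +x and a V notch at the tail. About 70 g. Point: its centre, 7.5 mm above its underside.
- nails_b_center (a point): Loose V-nail cartridge: a plain straight stick of nested V-shaped nails in dark blued steel, 80 mm long (its own x), 14 mm wide (y), 15 mm high (z), a V nose at +x and a V notch at the tail. About 70 g. Point: its centre, 7.5 mm above its underside. Same as the other cartridge.
- corner_sample_center (a point): Bystander, loose: silver-leafed frame corner sample, an L of two mitred mouldings with outer edges 110 mm long, 24 mm wide, 20 mm high; to be left alone. Point: middle of the 110 mm square that it spans, 10 mm up.
- try_square_center (a point): Bystander, loose: grey steel try square, stock 110 x 22 x 16 mm along its own y, blade 140 x 36 x 3 mm along its own x, lying flat; to be left alone. Point: near the middle of the area that it spans, 8 mm up.

How it is judged:
By the outcome, as a careful person would: the job done as asked, in the order asked, and still so for the second after the job is handed in, with the robot touching nothing.
It also fails if it takes over 109 s, if anything falls off the work surface, if the arm or the gripper's body presses on something with over 40 N, if the wrist force passes 120 N, or if a joint passes its speed limit or range.

### The arm

A 7-joint arm with a two-finger parallel gripper is mounted at the origin on the work surface. World frame = base frame: x ahead of the robot, y to its left, z up, the work surface at z = 0. Lengths are in m, angles in rad, forces in N, time in s.
With the tool pointing down it reaches from about 0.4 to 0.85 m from the base axis. Payload 10.4 kg.
Tool frame: the origin (TCP) lies between the finger pads; the fingertips stand 25 mm ahead of it and the grasp point (between the pads) lies 6 mm ahead of it; x points along the fingers, y is the direction in which the jaws open and shut, and the axes are right-handed (so a half turn about x gives the same grasp; the last joint's range is limited). The gripper opens to 87 mm and grips with 3 to 60 N. Pads are 19 mm wide; open, the fingers measure 117 mm over their backs; the gripper's body (75 mm by 190 mm) begins 51 mm behind the grasp point.
Start: joints at [1.265, 0.332, -0.065, 1.46, 0.022, 1.35, -0.088], TCP at [0.174, -0.6, 0.248] pointing down, gripper open.
Joint ranges: [-2.6, 2.6], [-0.5, 2.12], [-1.47, 1.34], [0.16, 2.42], [-1.27, 4.41], [0.06, 2.06], [-2.6, 2.6]. Speed limits (rad/s): [2.22, 2.22, 2.79, 2.79, 3.14, 3.14, 3.14].

### API

Orientations are given as a unit quaternion [x, y, z, w].
In Python, from bench import r gives the robot as it stands.
- The arm moves only by the shell command python3 -m pendant 'ROWS' [FORCE]. ROWS is JSON, a list of rows, each an object with "translation": the shift along the world's x, y, z in cm, a list of three; "angular": the turn, a rotation vector about the world's x, y, z in degrees, a list of three; "hand": the opening, from -1 (shut) to 1 (fully open). In form: [{"translation": [dx, dy, dz], "angular": [wx, wy, wz], "hand": hand}, ...]. A call has 1 to 20 rows; each row shifts and turns the commanded pose from where the row before left it; what a row does not reach is not made up. A row lasts 1/10 s, in which the tool goes at most 50 mm and 8.59 degrees, less where a joint would pass 70% of its speed; a pose out of reach is approached as far as the arm can. A call is refused whole if a number of a shift passes 5 or a number of a turn 8.59, either way. A call with a gripper value outside its range is refused whole. The fingers move at their own pace and stop on an object; FORCE is the grip in N (left out, the last holds). Time passes only in rows, so rows that do not move let the fingers close. It gives the time, the measured TCP pose, the force and the opening at its end, in the units of the state.
- r.read_state(): the state, without advancing time (a new reading comes with each control period).
- r.camera(name): name is "scene" or "top"; returns the picture (384x512x3 uint8, red, green, blue); there is no depth.
- r.camera_info(name): a dict with "fx", "fy", "cx", "cy" (pixels), "rvec" (rotation vector, rad) and "tvec" (3), from world to camera coordinates, as OpenCV has them. Camera axes: x right, y down, z forward; pixel columns grow to the right and rows downward; lengths in m; the calibration is good to about 2 mm. A picture is of the moment at which its call begins. camera_info takes no time and is no camera call.
- r.close_job(): hands the job in, once; it reports no verdict.
Trained networks look in the newest picture that a camera, given by its name, has taken for a name from the list of things; names that differ only in an ending like _2 or _b are one class to them, and where a whole thing is asked for, a point or a joint stands for the part that bears it (a point fixed in the world has none). Each returns a list of dicts, best first, with "confidence" (0 to 1); they miss things now and then, are a little off and sometimes report something else, mostly with a low value. They report only what shows in the picture. A call takes as long as a camera call.
- r.find_in(camera, name): "point" ([row, column] in pixels, amid what is visible of it).
- r.mark_of(camera, name): "point" ([row, column] in pixels: a listed point, or the origin of a listed thing).
The state is a dict: "time": time; "joint_positions": joint angles; "joint_vel": joint speeds; "joint_torque": joint torques, N m; "ee_pos": TCP position; "eef_rot": TCP orientation; "ft_force": force on the tool from outside, world axes, zero at the start; "torque": the same for the moment, N m; "width": finger opening in m.
Only numpy, scipy, OpenCV 4.12 (cv2) and the standard library are available. Lean on these libraries where they do the work, as an engineer would, in place of code of your own. Each camera call takes 0.05 s, during which the arm holds its last target.

## Working session

There is one attempt and no reset: what is moved stays moved. The work goes in short steps, Python scripts to look and compute and a shell command to move; the robot and the scene stay as the last step left them, time stands still between calls to the robot, and variables do not carry over. Pictures are saved under pics/ and viewed, and the job is handed in when it is done.

```bash
ls; mkdir -p pics; python3 - <<'E'
from bench import r
import cv2
s=r.read_state();print({k:s[k] for k in('time','ee_pos','eef_rot','width','ft_force')})
for c in('scene','top'):
    cv2.imwrite(f'pics/{c}0.png',cv2.cvtColor(r.camera(c),cv2.COLOR_RGB2BGR));print(r.camera_info(c))
E
```

```text
pics
{'time': 0.0, 'ee_pos': array([ 0.17429283, -0.59983047,  0.24672948]), 'eef_rot': array([-0.69995148, -0.10015603,  0.70014755, -0.09914689]), 'width': 0.08712528057589808, 'ft_force': array([ 0.17449011, -0.10677125,  0.58023869])}
{'fx': 454.9937302656282, 'fy': 454.9937302656282, 'cx': 248.52152559042182, 'cy': 191.8606933516663, 'rvec': array([ 2.29545234,  1.28692289, -0.3824114 ]), 'tvec': array([-0.24265934, -0.31761453,  1.54305529])}
{'fx': 401.6148826062835, 'fy': 401.6148826062835, 'cx': 257.30354759180074, 'cy': 195.8956036363029, 'rvec': array([ 2.1290056 , -2.15229465,  0.16346886]), 'tvec': array([-0.00536882,  0.47515723,  1.46295468])}
```

View pics/scene0.png

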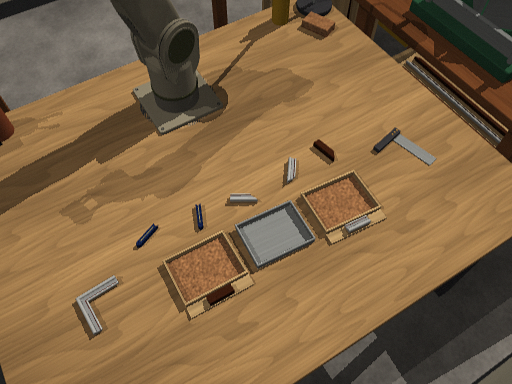

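View pics/top0.png

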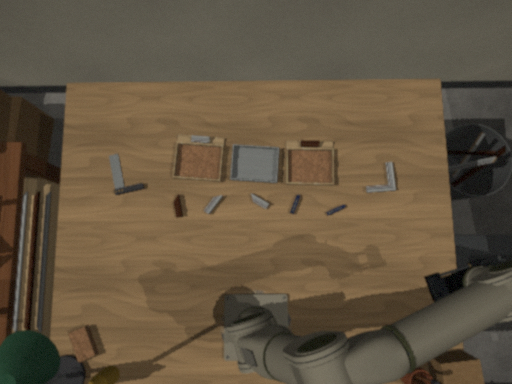

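```bash
cat > h.py <<'E'
import numpy as np,cv2
from bench import r
def P(c):
    i=r.camera_info(c);K=np.array([[i['fx'],0,i['cx']],[0,i['fy'],i['cy']],[0,0,1]]);return K,np.array(i['rvec']),np.array(i['tvec'])
def ray(c,rc,z):
    K,rv,t=P(c);R=cv2.Rodrigues(rv)[0];d=R.T@np.linalg.inv(K)@np.array([rc[1],rc[0],1.]);o=-R.T@t
    return (o+d*(z-o[2])/d[2])
def proj(c,X):
    K,rv,t=P(c);return cv2.projectPoints(np.array(X,float).reshape(-1,3),rv,t,K,None)[0][:,0]
def shot(c,n,box=None,s=4):
    im=cv2.cvtColor(r.camera(c),cv2.COLOR_RGB2BGR);cv2.imwrite(f'pics/{n}_raw.png',im)
    if box: y0,y1,x0,x1=box;im=cv2.resize(im[y0:y1,x0:x1],None,fx=s,fy=s,interpolation=cv2.INTER_CUBIC)
    cv2.imwrite(f'pics/{n}.png',im)
E
python3 - <<'E'
from h import *
Z=dict(silver_tray=0,walnut_tray=0,nail_tray=0,silver_long_center=.01,silver_short_center=.01,walnut_cut_center=.01,nails_a_center=.0075,corner_sample_center=.01,try_square_center=.008)
for c in('top','scene'):
  for n,z in Z.items():
    print(c,n,[(np.round(d['point'],1).tolist(),round(d['confidence'],2),np.round(ray(c,d['point'],z)[:2],3).tolist()) for d in r.mark_of(c,n)[:4]])
im=cv2.imread('pics/top0.png')[125:225,165:355];cv2.imwrite('pics/topz.png',cv2.resize(im,None,fx=4.2,fy=4.2,interpolation=cv2.INTER_CUBIC))
im=cv2.imread('pics/scene0.png')[130:325,120:395];cv2.imwrite('pics/scenez.png',cv2.resize(im,None,fx=2.9,fy=2.9,interpolation=cv2.INTER_CUBIC))
E
```

```text
top silver_tray [([164.3, 195.5], 0.87, [0.607, 0.228])]
top walnut_tray [([164.1, 308.5], 0.56, [0.603, -0.21])]
top nail_tray [([163.1, 256.7], 0.76, [0.609, -0.01])]
top silver_long_center [([199.9, 210.2], 0.45, [0.466, 0.168])]
top silver_short_center [([206.7, 176.9], 0.7, [0.441, 0.294]), ([202.8, 256.5], 0.54, [0.453, -0.007])]
top walnut_cut_center [([205.0, 173.8], 0.65, [0.448, 0.306])]
top nails_a_center [([175.7, 378.9], 0.57, [0.553, -0.478]), ([209.0, 336.4], 0.38, [0.426, -0.309])]
top corner_sample_center [([164.2, 257.3], 0.52, [0.603, -0.012])]
top try_square_center [([166.1, 125.3], 0.81, [0.601, 0.497]), ([173.6, 382.4], 0.32, [0.561, -0.491])]
scene silver_tray [([202.8, 339.8], 0.8, [0.618, 0.218])]
scene walnut_tray [([269.7, 199.8], 0.74, [0.589, -0.226])]
scene nail_tray [([235.2, 274.8], 0.69, [0.608, 0.0])]
scene silver_long_center [([172.6, 293.0], 0.61, [0.465, 0.158]), ([153.4, 402.6], 0.15, [0.582, 0.484])]
scene silver_short_center [([197.7, 243.8], 0.81, [0.463, -0.013])]
scene walnut_cut_center [([149.4, 325.9], 0.69, [0.446, 0.293]), ([302.0, 106.1], 0.38, [0.546, -0.472])]
scene nails_a_center [([236.6, 146.0], 0.6, [0.428, -0.308]), ([236.4, 275.0], 0.44, [0.614, -0.004])]
scene corner_sample_center [([302.5, 104.5], 0.89, [0.545, -0.476])]
scene try_square_center [([150.8, 405.9], 0.64, [0.579, 0.501]), ([269.1, 202.2], 0.31, [0.594, -0.22])]
```

View pics/topz.png

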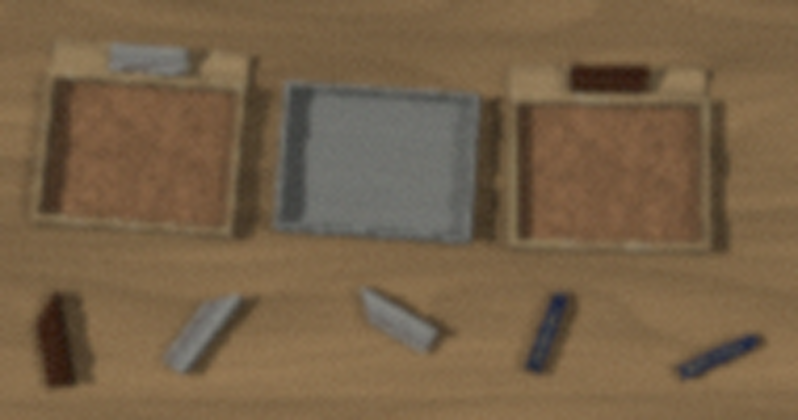

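View pics/scenez.png

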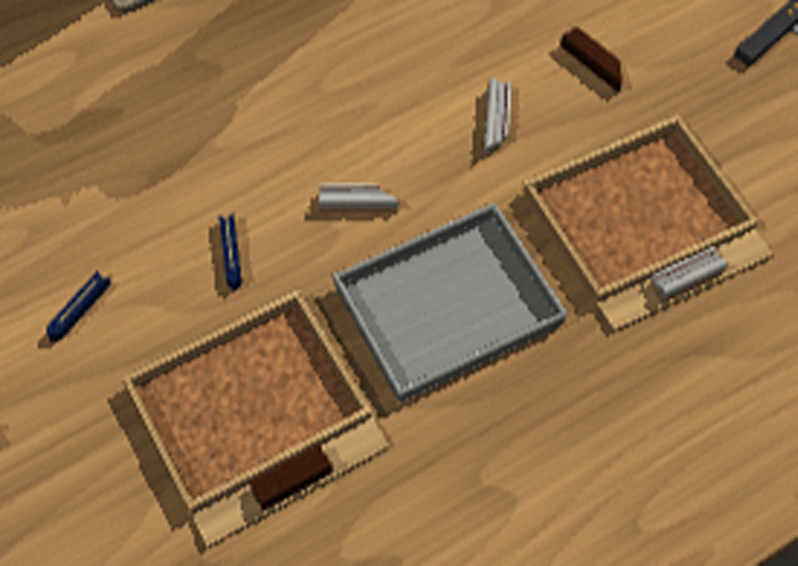

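```bash
cat > fit.py <<'E'
from h import *
from scipy.optimize import minimize
def verts(n):
    if n.startswith('nails'):
        p=[(-.04,-.007),(.04-.007,-.007),(.04,0),(.033,.007),(-.04,.007)];h=.0075
    else:
        L={'sl':.09,'ss':.08,'wa':.086}[n[:2]]/2;p=[(-L,-.012),(L,-.012),(L-.024,.012),(-L,.012)];h=.01
    return np.array(p),h
def pts(n,q):
    p,h=verts(n);c,s=np.cos(q[2]),np.sin(q[2]);xy=p@np.array([[c,s],[-s,c]])+q[:2]
    z0=q[3] if len(q)>3 else 0
    return np.vstack([np.c_[xy,np.full(len(xy),z0)],np.c_[xy,np.full(len(xy),z0+2*h)]])
def mask(im,n):
    b,g,r_=[im[...,i].astype(float) for i in range(3)];hsv=cv2.cvtColor(im,cv2.COLOR_BGR2HSV)
    if n[0]=='n': m=(b>r_+8)
    elif n[0]=='w': m=(r_<105)&(r_>1.35*g)&(g<50)&(r_>35) if 0 else (g<52)&(r_>g*1.5)
    else: m=(hsv[...,1]<65)&(hsv[...,2]>85)
    return m.astype(np.float32)
S=6
def setup(cam,im,n,xy,R=22):
    u=proj(cam,[*xy,.01])[0];x0,y0=int(u[0])-R,int(u[1])-R
    crop=cv2.resize(im[y0:y0+2*R,x0:x0+2*R],None,fx=S,fy=S,interpolation=cv2.INTER_LINEAR)
    m=mask(crop,n)
    k,lab,st,ce=cv2.connectedComponentsWithStats(m.astype(np.uint8))
    if k>1:
        j=max(range(1,k),key=lambda j:st[j,4]-20*np.hypot(*(ce[j]-R*S)));m=(lab==j).astype(np.float32)
    return cam,x0,y0,cv2.GaussianBlur(m,(0,0),2),R,crop
def render(n,q,su):
    cam,x0,y0,m,R,_=su;u=(proj(cam,pts(n,q))-[x0,y0]+.5)*S-.5
    h=cv2.convexHull(u.astype(np.float32));o=np.zeros_like(m)
    cv2.fillConvexPoly(o,np.round(h*16).astype(int),1.,shift=4);return cv2.GaussianBlur(o,(0,0),2)
def fit(n,ims,xy,z0=None,wt={'scene':1,'top':.5},ths=np.arange(0,2*np.pi,np.pi/12)):
    sus=[setup(c,im,n,xy) for c,im in ims.items()]
    ex=[] if z0 is None else [z0]
    f=lambda q:sum(wt[s[0]]*np.sum((render(n,[*q,*ex],s)-s[3])**2)/s[3].sum() for s in sus)
    g=sorted((f([*xy,t]),t) for t in ths)[:6];best=None
    for _,t in g:
        o=minimize(f,[*xy,t],method='Nelder-Mead',options=dict(initial_simplex=[[xy[0],xy[1],t],[xy[0]+.012,xy[1],t],[xy[0],xy[1]+.012,t],[xy[0],xy[1],t+.25]],xatol=1e-4,fatol=1e-4))
        if best is None or o.fun<best.fun:best=o
    outs=[]
    for s in sus:
        a=s[5].copy();cs,_=cv2.findContours((render(n,[*best.x,*ex],s)>.5).astype(np.uint8),0,2);cv2.drawContours(a,cs,-1,(0,255,0),1)
        cs,_=cv2.findContours((s[3]>.5).astype(np.uint8),0,2);cv2.drawContours(a,cs,-1,(0,0,255),1);outs.append(a)
    return best.x,best.fun,np.vstack(outs)
E
python3 - <<'E'
from fit import *
ims={c:cv2.imread(f'pics/{c}0.png') for c in('scene','top')}
G=dict(walnut=(.446,.297),sl=(.465,.163),ss=(.46,-.01),nails1=(.455,-.155),nails2=(.427,-.309))
row=[]
for n,xy in G.items():
    for w in({'scene':1,'top':.5},{'scene':1,'top':0},{'scene':0,'top':1}):
        q,c,a=fit(n,ims,xy,wt=w);print(n,np.round(q[:2],4),round(np.degrees(q[2])%360,1),round(c,3))
        if w['top']==.5:row.append(a)
a=np.hstack(row);cv2.imwrite('pics/fit0.png',cv2.resize(a,None,fx=.6,fy=.6))
E
```

```text
walnut [0.4475 0.2921] 9.6 0.403
walnut [0.4484 0.2919] 10.3 0.167Traceback (most recent call last):
  File "<stdin>", line 7, in <module>
  File "fit.py", line 38, in fit
    o=minimize(f,[*xy,t],method='Nelder-Mead',options=dict(initial_simplex=[[xy[0],xy[1],t],[xy[0]+.012,xy[1],t],[xy[0],xy[1]+.012,t],[xy[0],xy[1],t+.25]],xatol=1e-4,fatol=1e-4))
    res = _minimize_neldermead(fun, x0, args, callback, bounds=bounds,
                               **options)
    fxr = func(xr)
    fx = function(np.copy(x), *(wrapper_args + args))
  File "fit.py", line 35, in <lambda>
    f=lambda q:sum(wt[s[0]]*np.sum((render(n,[*q,*ex],s)-s[3])**2)/s[3].sum() for s in sus)
               ~~~^^^^^^^^^^^^^^^^^^^^^^^^^^^^^^^^^^^^^^^^^^^^^^^^^^^^^^^^^^^^^^^^^^^^^^^^^
  File "fit.py", line 35, in <genexpr>
    f=lambda q:sum(wt[s[0]]*np.sum((render(n,[*q,*ex],s)-s[3])**2)/s[3].sum() for s in sus)
                                    ~~~~~~^^^^^^^^^^^^^^
  File "fit.py", line 29, in render
    cam,x0,y0,m,R,_=su;u=(proj(cam,pts(n,q))-[x0,y0]+.5)*S-.5
                          ~~~~^^^^^^^^^^^^^^
  File "h.py", line 9, in proj
    K,rv,t=P(c);return cv2.projectPoints(np.array(X,float).reshape(-1,3),rv,t,K,None)[0][:,0]
           ~^^^
  File "h.py", line 4, in P
    i=r.camera_info(c);K=np.array([[i['fx'],0,i['cx']],[0,i['fy'],i['cy']],[0,0,1]]);return K,np.array(i['rvec']),np.array(i['tvec'])
ValueError: time passes only in moves, steps and waits
```

```bash
sed -i 's/^def P(c):/import functools\n@functools.lru_cache\ndef P(c):/' h.py
cat > f0.py <<'E'
from fit import *
ims={c:cv2.imread(f'pics/{c}0.png') for c in('scene','top')}
G=dict(walnut=(.446,.297),sl=(.465,.163),ss=(.46,-.01),nails1=(.455,-.155),nails2=(.427,-.309))
row=[]
for n,xy in G.items():
    for w in({'scene':1,'top':.5},{'scene':1,'top':0},{'scene':0,'top':1}):
        q,c,a=fit(n,ims,xy,wt=w);print(n,np.round(q[:2],4),round(np.degrees(q[2])%360,1),round(c,3))
        if w['top']==.5:row.append(a)
a=np.hstack(row);cv2.imwrite('pics/fit0.png',cv2.resize(a,None,fx=.6,fy=.6))
E
python3 f0.py; python3 -c "
from bench import r;print(r.read_state()['time'])"
```

```text
walnut [0.4475 0.2921] 9.6 0.403
walnut [0.4484 0.2919] 10.3 0.167
walnut [0.4474 0.2939] 13.7 0.46
sl [0.455  0.1576] 322.2 0.178
sl [0.4543 0.1579] 322.0 0.151
sl [0.4557 0.1584] 323.0 0.037
ss [ 0.4606 -0.0138] 60.0 0.638
ss [ 0.4567 -0.0117] 58.4 0.6
ss [ 0.4611 -0.0131] 60.0 0.012
nails1 [ 0.4527 -0.1541] 336.8 6.693
nails1 [ 0.4488 -0.1528] 338.5 0.311
nails1 [ 0.4566 -0.1584] 147.1 12.138
nails2 [ 0.4252 -0.3072] 297.0 3.9
nails2 [ 0.425  -0.3068] 294.7 0.289
nails2 [ 0.4271 -0.3097] 302.4 7.028
1.0
```

View pics/fit0.png

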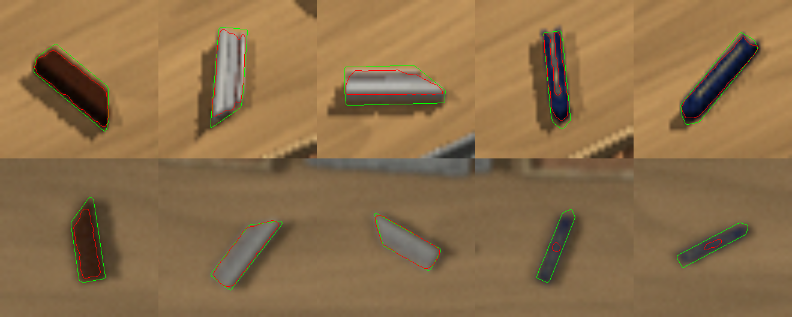

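```bash
cat > tray.py <<'E'
from h import *
from scipy.optimize import least_squares
# hand picked rim outer-corner px in scenez (col,row) order: (-x,+y),(-x,-y),(+x,-y) ,( +x,+y)
s=2.9
C={'silver_tray':[(680,119),(525,185),(601,294),(757,219)],'nail_tray':[(494,207),(334,274),(402,398),(566,316)],'walnut_tray':[(298,292),(126,381),(192,504),(373,410)]}
D={'silver_tray':(.071,.091,.022),'walnut_tray':(.071,.091,.022),'nail_tray':(.071,.091,.025)}
T={}
a=cv2.imread('pics/scenez.png');b=cv2.imread('pics/topz.png')
for n,c in C.items():
    hx,hy,z=D[n];m=np.array([(-hx,hy),(-hx,-hy),(hx,-hy),(hx,hy)])
    px=(np.array(c)+.5)/s-.5+[120,130]
    W=np.array([ray('scene',p[::-1],z)[:2] for p in px])
    tf=lambda q,m:m@np.array([[np.cos(q[2]),np.sin(q[2])],[-np.sin(q[2]),np.cos(q[2])]])+q[:2]
    o=least_squares(lambda q:(tf(q,m)-W).ravel(),[*W.mean(0),0]);q=o.x
    print(n,np.round(q[:2],4),np.degrees(q[2]).round(1),'res mm',np.round(1e3*o.fun.reshape(-1,2),0).tolist())
    for im,cam,sc,off in((a,'scene',2.9,(120,130)),(b,'top',4.2,(165,125))):
      for mm,zz,col in((m,z,(0,255,0)),(m*[.065/hx,.085/hy],.004,(255,0,255))):
        u=(proj(cam,np.c_[tf(q,mm),np.full(4,zz)])-off+.5)*sc-.5
        cv2.polylines(im,[np.round(u).astype(int)],True,col,1)
cv2.imwrite('pics/sceneo.png',a);cv2.imwrite('pics/topo.png',b)
E
python3 tray.py
```

```text
silver_tray [0.6196 0.2156] -4.6 res mm [[-5.0, 2.0], [-2.0, 1.0], [3.0, -3.0], [4.0, 1.0]]
nail_tray [ 0.6091 -0.0025] -4.6 res mm [[-4.0, 6.0], [-0.0, -5.0], [0.0, -4.0], [4.0, 3.0]]
walnut_tray [ 0.5954 -0.2108] -1.3 res mm [[-2.0, 3.0], [-3.0, -1.0], [5.0, -3.0], [1.0, 1.0]]
```

View pics/sceneo.png

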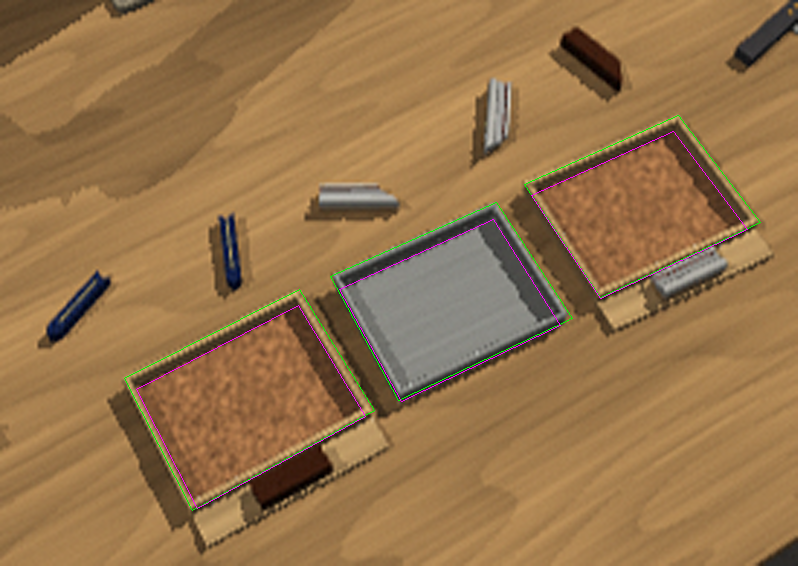

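View pics/topo.png

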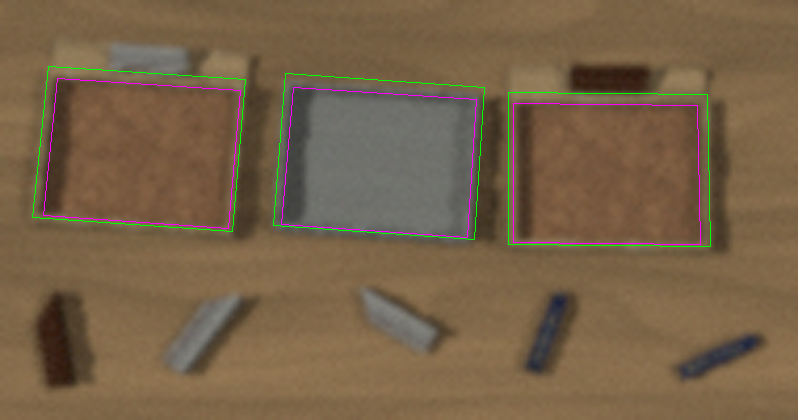

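```bash
cat > go.py <<'E'
from h import *
import sys
from scipy.spatial.transform import Rotation as Ro
def st():
    s=r.read_state();R=Ro.from_quat(s['eef_rot']).as_matrix();return s,R
if __name__=='__main__':
    s,R=st();p=np.array(s['ee_pos'])
    print('t',round(s['time'],2),'tcp',np.round(p*100,2),'xax',np.round(R[:,0],3),'jaw yaw',round(np.degrees(np.arctan2(R[1,1],R[0,1])),1),'w',round(s['width']*1e3,1),'F',np.round(s['ft_force'],1),'j',np.round(s['joint_positions'],2))
    if len(sys.argv)>1:
        x,y,z,a=map(float,sys.argv[1:5])
        yaw=np.degrees(np.arctan2(R[1,1],R[0,1]))
        d=(a-yaw+90)%180-90
        c,sn=np.cos(np.radians(a)),np.sin(np.radians(a))
        best=None
        for k in(0,1):
            y_=np.array([c,sn,0])*(1-2*k);x_=np.array([0,0,-1.]);Rt=np.c_[x_,y_,np.cross(x_,y_)]
            v=np.degrees(Ro.from_matrix(Rt@R.T).as_rotvec())
            print('rotvec',np.round(v,1))
        print('delta cm',np.round(np.array([x,y,z])*100-p*100,2))
E
python3 - <<'E'
import numpy as np
for n,c,th,L in(('sl',(.455,.158),-37.5,.09),('ss',(.461,-.0132),60,.08),('wa',(.4478,.2925),10.5,.086)):
    A=(L-.024)*.024;B=.5*.024*.024;cx=(A*(-.012)+B*(L/2-.024+.008))/(A+B);t=np.radians(th)
    print(n,round(cx,4),np.round(np.array(c)+cx*np.array([np.cos(t),np.sin(t)]),4),'jaw',th+90)
E
python3 go.py .459 .154 .15 52.5
```

```text
sl -0.0057 [0.4505 0.1615] jaw 52.5
ss -0.0056 [ 0.4582 -0.0181] jaw 150
wa -0.0057 [0.4422 0.2915] jaw 100.5
t 1.0 tcp [ 17.44 -60.02  24.76] xax [ 0. -0. -1.] jaw yaw -73.8 w 86.6 F [-0.7 -0.7 -0.7] j [ 1.27  0.33 -0.06  1.46  0.02  1.35 -0.09]
rotvec [  0.    0.  126.3]
rotvec [  0.   -0.  -53.7]
delta cm [28.46 75.42 -9.76]
```

```bash
python3 -m pendant '[{"translation":[3,2,0],"angular":[0,0,5],"hand":0.2},{"translation":[3,2,0],"angular":[0,0,5],"hand":0.2},{"translation":[3,2,0],"angular":[0,0,5],"hand":0.2},{"translation":[3,2,0],"angular":[0,0,5],"hand":0.2},{"translation":[3,2,0],"angular":[0,0,5],"hand":0.2},{"translation":[3,2,0],"angular":[0,0,5],"hand":0.2},{"translation":[3,2,0],"angular":[0,0,5],"hand":0.2},{"translation":[3,2,0],"angular":[0,0,5],"hand":0.2},{"translation":[1,3.5,0],"angular":[0,0,5],"hand":0.2},{"translation":[1,3.5,0],"angular":[0,0,5],"hand":0.2},{"translation":[1,3.5,0],"angular":[0,0,5],"hand":0.2},{"translation":[1,3.5,0],"angular":[0,0,5],"hand":0.2},{"translation":[1,3.5,0],"angular":[0,0,5],"hand":0.2},{"translation":[1,3.5,0],"angular":[0,0,5],"hand":0.2},{"translation":[1,3.5,0],"angular":[0,0,5],"hand":0.2},{"translation":[0,3.5,0],"angular":[0,0,5],"hand":0.2},{"translation":[0,3.5,0],"angular":[0,0,5],"hand":0.2},{"translation":[0,3.5,0],"angular":[0,0,5],"hand":0.2},{"translation":[0,3.5,0],"angular":[0,0,5],"hand":0.2}]' && python3 go.py .4505 .1615 .12 52.5
```

```text
time: 2.9
ee_pos: [0.4842, -0.0538, 0.2478]
eef_rot: [0.398, 0.584, -0.398, 0.584]
ft_force: [0.8, -0.2, 0.3]
width: 0.0524
t 2.9 tcp [48.42 -5.38 24.78] xax [ 0. -0. -1.] jaw yaw 21.4 w 52.4 F [ 0.8 -0.2  0.3] j [ 0.67  0.07 -0.68  1.78  0.05  1.3   0.36]
rotvec [ 0.   0.  31.1]
rotvec [   0.    -0.  -148.9]
delta cm [ -3.37  21.53 -12.78]
```

```bash
python3 -m pendant '[{"translation":[-0.5,3,-1.8],"angular":[0,0,4.4],"hand":0.2},{"translation":[-0.5,3,-1.8],"angular":[0,0,4.4],"hand":0.2},{"translation":[-0.5,3,-1.8],"angular":[0,0,4.4],"hand":0.2},{"translation":[-0.5,3,-1.8],"angular":[0,0,4.4],"hand":0.2},{"translation":[-0.5,3,-1.8],"angular":[0,0,4.4],"hand":0.2},{"translation":[-0.5,3,-1.8],"angular":[0,0,4.4],"hand":0.2},{"translation":[-0.37,3.5,-1.98],"angular":[0,0,4.7],"hand":0.2},{"translation":[0,0,0],"angular":[0,0,0],"hand":0.2}]' && python3 go.py .4505 .1615 .028 52.5; python3 -c "
from h import *
shot('scene','s1',(120,240,220,380),5)"
```

```text
time: 3.7
ee_pos: [0.4484, 0.164, 0.1181]
eef_rot: [0.226, 0.671, -0.225, 0.669]
ft_force: [-0.9, -0.3, 0.1]
width: 0.0521
t 3.7 tcp [44.84 16.4  11.81] xax [-0.003  0.002 -1.   ] jaw yaw 52.8 w 52.1 F [-0.9 -0.3  0.1] j [ 0.37  0.24 -0.89  1.95  0.21  1.05  0.31]
rotvec [-0.1 -0.2 -0.3]
rotvec [  0.2  -0.2 179.7]
delta cm [ 0.21 -0.25 -9.01]
```

View pics/s1.png

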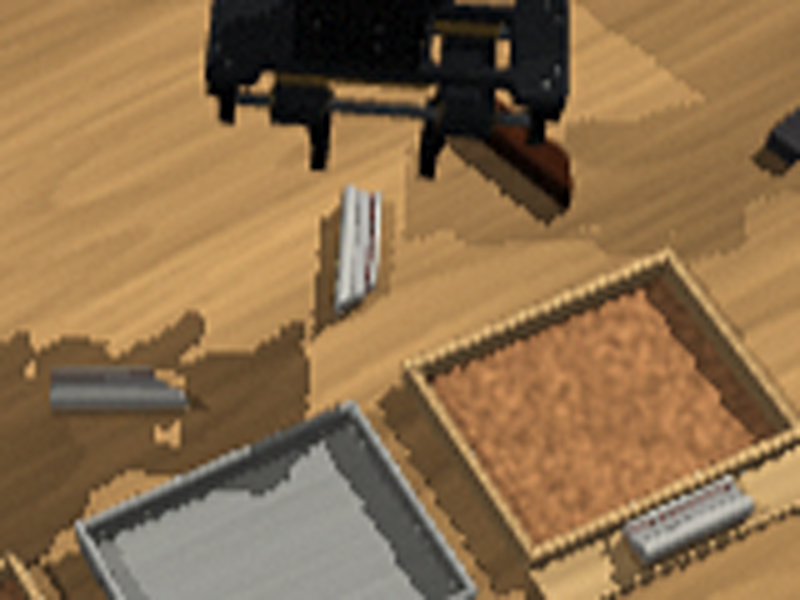

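```bash
python3 -m pendant '[{"translation":[0.1,-0.12,-2],"angular":[0,0,0],"hand":0.2},{"translation":[0.1,-0.12,-2],"angular":[0,0,0],"hand":0.2},{"translation":[0,0,-2],"angular":[0,0,0],"hand":0.2},{"translation":[0,0,-1.5],"angular":[0,0,0],"hand":0.2},{"translation":[0,0,-1],"angular":[0,0,0],"hand":0.2},{"translation":[0,0,-0.4],"angular":[0,0,0],"hand":0.2},{"translation":[0,0,0],"angular":[0,0,0],"hand":0.2}]' 20 && python3 go.py .4505 .1615 .028 52.5
```

```text
time: 4.45
ee_pos: [0.4528, 0.1573, 0.0308]
eef_rot: [0.229, 0.669, -0.229, 0.669]
ft_force: [0.1, 0.1, -0.7]
width: 0.0519
t 4.45 tcp [45.28 15.73  3.08] xax [-0.  0. -1.] jaw yaw 52.3 w 51.9 F [ 0.1  0.1 -0.7] j [ 0.3   0.39 -0.81  2.02  0.36  0.89  0.2 ]
rotvec [-0.  -0.   0.2]
rotvec [  -0.     0.  -179.8]
delta cm [-0.23  0.42 -0.28]
```

```bash
python3 -m pendant '[{"translation":[-0.2,0.35,-0.25],"angular":[0,0,0],"hand":0.2},{"translation":[0,0,0],"angular":[0,0,0],"hand":0.2},{"translation":[0,0,0],"angular":[0,0,0],"hand":-1},{"translation":[0,0,0],"angular":[0,0,0],"hand":-1},{"translation":[0,0,0],"angular":[0,0,0],"hand":-1},{"translation":[0,0,0],"angular":[0,0,0],"hand":-1},{"translation":[0,0,0],"angular":[0,0,0],"hand":-1}]' 20 && python3 go.py .4505 .1615 .028 52.5
```

```text
time: 5.15
ee_pos: [0.4508, 0.1608, 0.0283]
eef_rot: [0.228, 0.669, -0.228, 0.669]
ft_force: [-0.8, -0.7, 0.6]
width: 0.0236
t 5.15 tcp [45.08 16.08  2.83] xax [ 0. -0. -1.] jaw yaw 52.3 w 23.6 F [-0.8 -0.7  0.6] j [ 0.29  0.39 -0.81  2.02  0.37  0.88  0.19]
rotvec [0.  0.  0.2]
rotvec [   0.    -0.  -179.8]
delta cm [-0.03  0.07 -0.03]
```

```bash
python3 -m pendant '[{"translation":[0,0,1],"angular":[0,0,0],"hand":-1},{"translation":[0,0,2],"angular":[0,0,0],"hand":-1},{"translation":[0,0,2],"angular":[0,0,0],"hand":-1},{"translation":[0,0,2],"angular":[0,0,0],"hand":-1},{"translation":[2,0.6,0],"angular":[0,0,-5.7],"hand":-1},{"translation":[2,0.6,0],"angular":[0,0,-5.7],"hand":-1},{"translation":[2,0.6,0],"angular":[0,0,-5.7],"hand":-1},{"translation":[2,0.6,0],"angular":[0,0,-5.7],"hand":-1},{"translation":[2,0.6,0],"angular":[0,0,-5.7],"hand":-1},{"translation":[2,0.6,0],"angular":[0,0,-5.7],"hand":-1},{"translation":[2,0.6,0],"angular":[0,0,-5.7],"hand":-1},{"translation":[2,0.6,0],"angular":[0,0,-5.7],"hand":-1},{"translation":[2,0.6,0],"angular":[0,0,-5.7],"hand":-1},{"translation":[1.2,0.5,0],"angular":[0,0,-5.7],"hand":-1},{"translation":[0,0,0],"angular":[0,0,0],"hand":-1},{"translation":[0,0,0],"angular":[0,0,0],"hand":-1},{"translation":[0,0,0],"angular":[0,0,0],"hand":-1}]' && python3 go.py .6424 .2197 .032 -4.5; python3 -c "
from h import *
shot('scene','s2',(120,260,220,400),4)"
```

```text
time: 6.85
ee_pos: [0.6421, 0.2197, 0.0985]
eef_rot: [-0.519, -0.48, 0.52, -0.48]
ft_force: [-0.2, -1.2, -1.0]
width: 0.0236
t 6.85 tcp [64.21 21.97  9.85] xax [-0. -0. -1.] jaw yaw -4.6 w 23.6 F [-0.2 -1.2 -1. ] j [ 0.    0.63 -0.57  1.44  0.35  1.18 -0.7 ]
rotvec [ 0.  -0.   0.1]
rotvec [  -0.    -0.  -179.9]
delta cm [ 0.03 -0.   -6.65]
```

View pics/s2.png

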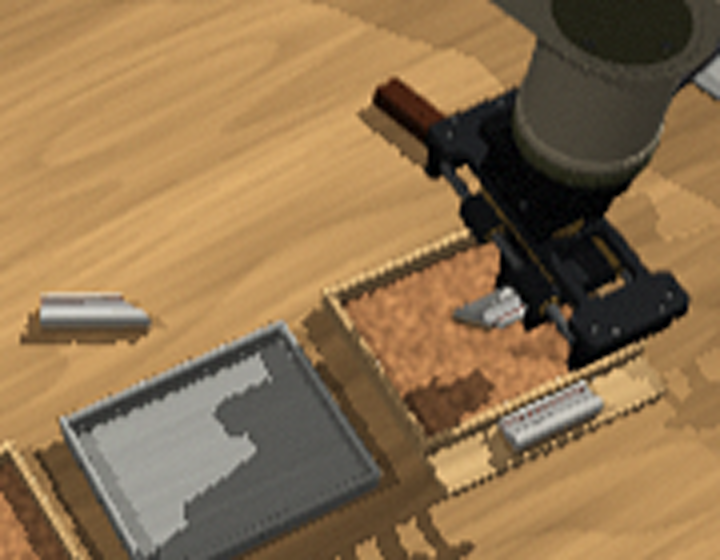

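```bash
python3 -m pendant '[{"translation":[0,0,-2],"angular":[0,0,0],"hand":-1},{"translation":[0,0,-2],"angular":[0,0,0],"hand":-1},{"translation":[0,0,-1.2],"angular":[0,0,0],"hand":-1},{"translation":[0,0,-0.6],"angular":[0,0,0],"hand":-1},{"translation":[0,0,-0.3],"angular":[0,0,0],"hand":-1},{"translation":[0,0,-0.2],"angular":[0,0,0],"hand":-1},{"translation":[0,0,-0.1],"angular":[0,0,0],"hand":-1},{"translation":[0,0,0],"angular":[0,0,0],"hand":-1},{"translation":[0,0,0],"angular":[0,0,0],"hand":-1}]' && python3 go.py .6424 .2197 .032 -4.5
```

```text
time: 7.8
ee_pos: [0.6429, 0.22, 0.0347]
eef_rot: [0.52, 0.479, -0.52, 0.479]
ft_force: [-0.2, 0.6, -1.0]
width: 0.0236
t 7.8 tcp [64.29 22.    3.47] xax [ 0.001  0.    -1.   ] jaw yaw -4.7 w 23.6 F [-0.2  0.6 -1. ] j [-0.01  0.7  -0.55  1.48  0.39  1.07 -0.72]
rotvec [-0.   0.   0.2]
rotvec [ 1.000e-01  0.000e+00 -1.798e+02]
delta cm [-0.05 -0.03 -0.27]
```

```bash
python3 -m pendant '[{"translation":[0,0,-0.1],"angular":[0,0,0],"hand":-1},{"translation":[0,0,-0.05],"angular":[0,0,0],"hand":-1},{"translation":[0,0,-0.05],"angular":[0,0,0],"hand":-1},{"translation":[0,0,0],"angular":[0,0,0],"hand":-1},{"translation":[0,0,0],"angular":[0,0,0],"hand":-1}]' && python3 -m pendant '[{"translation":[0,0,-0.05],"angular":[0,0,0],"hand":-1},{"translation":[0,0,0],"angular":[0,0,0],"hand":-1},{"translation":[0,0,0],"angular":[0,0,0],"hand":-1}]'
```

```text
time: 8.3
ee_pos: [0.6427, 0.2199, 0.0324]
eef_rot: [0.52, 0.479, -0.52, 0.479]
ft_force: [0.1, -0.8, 2.8]
width: 0.0235
time: 8.6
ee_pos: [0.6428, 0.2199, 0.0324]
eef_rot: [0.52, 0.479, -0.52, 0.479]
ft_force: [-3.0, -2.4, 6.7]
width: 0.0235
```

```bash
python3 -m pendant '[{"translation":[0,0,0],"angular":[0,0,0],"hand":-0.4},{"translation":[0,0,0],"angular":[0,0,0],"hand":-0.24},{"translation":[0,0,0],"angular":[0,0,0],"hand":-0.24},{"translation":[0,0,1],"angular":[0,0,0],"hand":-0.24},{"translation":[0,0,2],"angular":[0,0,0],"hand":-0.24},{"translation":[0,0,2],"angular":[0,0,0],"hand":-0.24},{"translation":[0,0,2],"angular":[0,0,0],"hand":0.2},{"translation":[0,0,1.8],"angular":[0,0,0],"hand":0.2},{"translation":[0,0,0],"angular":[0,0,0],"hand":0.2},{"translation":[0,0,0],"angular":[0,0,0],"hand":0.2}]' && python3 go.py .4582 -.0181 .12 -30
```

```text
time: 9.6
ee_pos: [0.6428, 0.2199, 0.12]
eef_rot: [0.52, 0.479, -0.52, 0.479]
ft_force: [-0.1, -0.8, -0.7]
width: 0.0505
t 9.6 tcp [64.28 21.99 12.  ] xax [ 0.001  0.    -1.   ] jaw yaw -4.7 w 50.5 F [-0.1 -0.8 -0.7] j [ 0.    0.61 -0.58  1.42  0.34  1.21 -0.69]
rotvec [  0.    0.  -25.3]
rotvec [-1.000e-01  0.000e+00  1.547e+02]
delta cm [-18.46 -23.8   -0.  ]
```

```bash
python3 -m pendant '[{"translation":[-2.3,-3,0],"angular":[0,0,-3.2],"hand":0.2},{"translation":[-2.3,-3,0],"angular":[0,0,-3.2],"hand":0.2},{"translation":[-2.3,-3,0],"angular":[0,0,-3.2],"hand":0.2},{"translation":[-2.3,-3,0],"angular":[0,0,-3.2],"hand":0.2},{"translation":[-2.3,-3,0],"angular":[0,0,-3.2],"hand":0.2},{"translation":[-2.3,-3,0],"angular":[0,0,-3.2],"hand":0.2},{"translation":[-2.3,-3,0],"angular":[0,0,-3.2],"hand":0.2},{"translation":[-2.36,-2.8,0],"angular":[0,0,-2.9],"hand":0.2},{"translation":[0,0,-2],"angular":[0,0,0],"hand":0.2},{"translation":[0,0,-2],"angular":[0,0,0],"hand":0.2},{"translation":[0,0,-1],"angular":[0,0,0],"hand":0.2},{"translation":[0,0,0],"angular":[0,0,0],"hand":0.2},{"translation":[0,0,0],"angular":[0,0,0],"hand":0.2}]' && python3 go.py .4582 -.0181 .028 -30; python3 -c "
from h import *
shot('scene','s3',(120,260,200,400),4)"
```

```text
time: 10.9
ee_pos: [0.4582, -0.0178, 0.0699]
eef_rot: [-0.612, -0.354, 0.612, -0.354]
ft_force: [-0.0, -0.7, -0.5]
width: 0.052
t 10.9 tcp [45.82 -1.78  6.99] xax [-0.  0. -1.] jaw yaw -30.0 w 52.0 F [-0.  -0.7 -0.5] j [ 0.41  0.2  -0.51  2.05  0.12  0.92 -0.68]
rotvec [-0. -0. -0.]
rotvec [  0.  -0. 180.]
delta cm [ 0.   -0.03 -4.19]
```

View pics/s3.png

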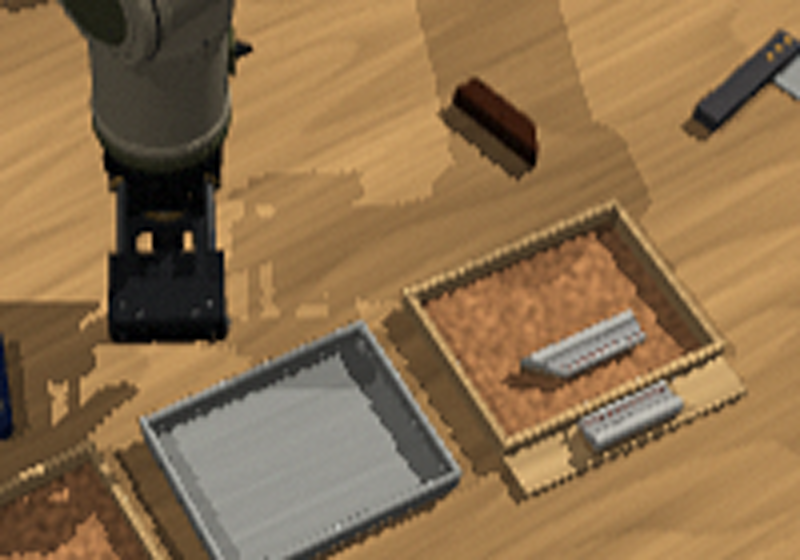

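```bash
python3 -m pendant '[{"translation":[0,0,-2],"angular":[0,0,0],"hand":0.2},{"translation":[0,0,-1.5],"angular":[0,0,0],"hand":0.2},{"translation":[0,0,-0.7],"angular":[0,0,0],"hand":0.2},{"translation":[0,0,0],"angular":[0,0,0],"hand":0.2},{"translation":[0,0,0],"angular":[0,0,0],"hand":0.2},{"translation":[0,0,0],"angular":[0,0,0],"hand":-1},{"translation":[0,0,0],"angular":[0,0,0],"hand":-1},{"translation":[0,0,0],"angular":[0,0,0],"hand":-1},{"translation":[0,0,0],"angular":[0,0,0],"hand":-1},{"translation":[0,0,0],"angular":[0,0,0],"hand":-1}]' && python3 go.py .5914 .2237 .032 -4.5
```

```text
time: 11.95
ee_pos: [0.4582, -0.0181, 0.0279]
eef_rot: [0.612, 0.354, -0.612, 0.354]
ft_force: [-1.1, -0.3, 2.4]
width: 0.0236
t 11.95 tcp [45.82 -1.81  2.79] xax [ 0. -0. -1.] jaw yaw -30.0 w 23.6 F [-1.1 -0.3  2.4] j [ 0.39  0.27 -0.49  2.08  0.17  0.83 -0.73]
rotvec [ 0.   0.  25.5]
rotvec [   0.    -0.  -154.5]
delta cm [13.32 24.18  0.41]
```

```bash
python3 -m pendant '[{"translation":[0,0,1],"angular":[0,0,0],"hand":-1},{"translation":[0,0,2],"angular":[0,0,0],"hand":-1},{"translation":[0,0,2],"angular":[0,0,0],"hand":-1},{"translation":[0,0,2],"angular":[0,0,0],"hand":-1},{"translation":[1.6,2.8,0],"angular":[0,0,3.2],"hand":-1},{"translation":[1.6,2.8,0],"angular":[0,0,3.2],"hand":-1},{"translation":[1.6,2.8,0],"angular":[0,0,3.2],"hand":-1},{"translation":[1.6,2.8,0],"angular":[0,0,3.2],"hand":-1},{"translation":[1.6,2.8,0],"angular":[0,0,3.2],"hand":-1},{"translation":[1.6,2.8,0],"angular":[0,0,3.2],"hand":-1},{"translation":[1.6,2.8,0],"angular":[0,0,3.2],"hand":-1},{"translation":[1.6,2.8,0],"angular":[0,0,3.2],"hand":-1},{"translation":[0.44,0.65,0],"angular":[0,0,0],"hand":-1},{"translation":[0,0,0],"angular":[0,0,0],"hand":-1},{"translation":[0,0,-2],"angular":[0,0,0],"hand":-1},{"translation":[0,0,-1.5],"angular":[0,0,0],"hand":-1},{"translation":[0,0,0],"angular":[0,0,0],"hand":-1},{"translation":[0,0,0],"angular":[0,0,0],"hand":-1}]' && python3 go.py .5906 .2124 .032 -4.5; python3 -c "
from h import *
shot('scene','s4',(120,260,220,400),4)"
```

```text
time: 13.75
ee_pos: [0.5903, 0.2116, 0.0628]
eef_rot: [-0.519, -0.48, 0.519, -0.48]
ft_force: [0.2, -0.6, 0.6]
width: 0.0236
t 13.75 tcp [59.03 21.16  6.28] xax [-0.001 -0.001 -1.   ] jaw yaw -4.5 w 23.6 F [ 0.2 -0.6  0.6] j [ 0.04  0.57 -0.6   1.62  0.36  1.06 -0.74]
rotvec [ 0. -0. -0.]
rotvec [1.0e-01 0.0e+00 1.8e+02]
delta cm [ 0.03  0.08 -3.08]
```

View pics/s4.png

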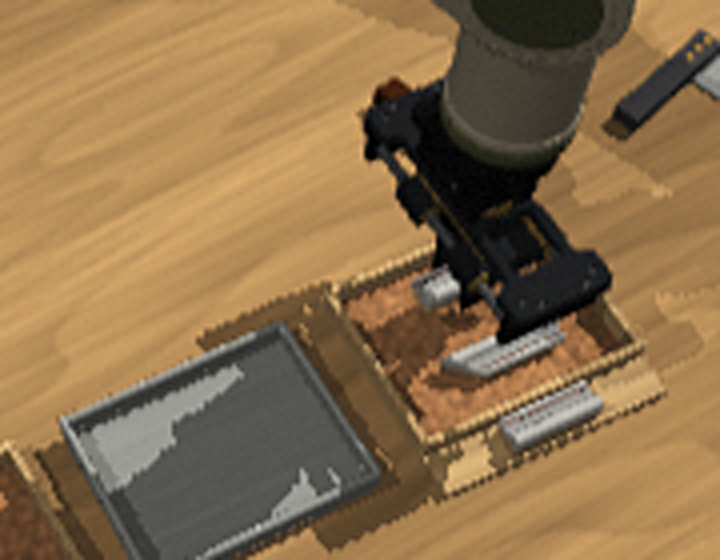

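```bash
python3 -m pendant '[{"translation":[0,0,-1.5],"angular":[0,0,0],"hand":-1},{"translation":[0,0,-0.8],"angular":[0,0,0],"hand":-1},{"translation":[0,0,-0.4],"angular":[0,0,0],"hand":-1},{"translation":[0,0,-0.1],"angular":[0,0,0],"hand":-1},{"translation":[0,0,-0.1],"angular":[0,0,0],"hand":-1},{"translation":[0,0,0],"angular":[0,0,0],"hand":-1},{"translation":[0,0,-0.05],"angular":[0,0,0],"hand":-1},{"translation":[0,0,-0.05],"angular":[0,0,0],"hand":-1},{"translation":[0,0,0],"angular":[0,0,0],"hand":-1},{"translation":[0,0,0],"angular":[0,0,0],"hand":-1}]'
```

```text
time: 14.8
ee_pos: [0.5905, 0.2124, 0.0328]
eef_rot: [0.519, 0.48, -0.519, 0.48]
ft_force: [-0.7, 0.0, -0.5]
width: 0.0234
```

```bash
python3 -m pendant '[{"translation":[0,0,-0.05],"angular":[0,0,0],"hand":-1},{"translation":[0,0,-0.04],"angular":[0,0,0],"hand":-1},{"translation":[0,0,0],"angular":[0,0,0],"hand":-1},{"translation":[0,0,0],"angular":[0,0,0],"hand":-1}]'
```

```text
time: 15.2
ee_pos: [0.5906, 0.2124, 0.032]
eef_rot: [0.519, 0.48, -0.519, 0.48]
ft_force: [-1.4, -0.2, 1.8]
width: 0.0239
```

```bash
python3 -m pendant '[{"translation":[0,0,-0.04],"angular":[0,0,0],"hand":-1},{"translation":[0,0,0],"angular":[0,0,0],"hand":-1},{"translation":[0,0,0],"angular":[0,0,0],"hand":-1}]'
```

```text
time: 15.5
ee_pos: [0.5906, 0.2124, 0.032]
eef_rot: [0.519, 0.48, -0.519, 0.481]
ft_force: [-2.6, -1.6, 6.2]
width: 0.0237
```

```bash
python3 -m pendant '[{"translation":[0,0,0],"angular":[0,0,0],"hand":-0.4},{"translation":[0,0,0],"angular":[0,0,0],"hand":-0.24},{"translation":[0,0,0],"angular":[0,0,0],"hand":-0.24},{"translation":[0,0,1],"angular":[0,0,0],"hand":-0.24},{"translation":[0,0,2],"angular":[0,0,0],"hand":-0.24},{"translation":[0,0,2],"angular":[0,0,0],"hand":-0.24},{"translation":[0,0,2],"angular":[0,0,0],"hand":0.2},{"translation":[0,0,1.8],"angular":[0,0,0],"hand":0.2},{"translation":[-1.5,0.8,0],"angular":[0,0,7],"hand":0.2},{"translation":[-1.5,0.8,0],"angular":[0,0,7],"hand":0.2},{"translation":[-1.5,0.8,0],"angular":[0,0,7],"hand":0.2},{"translation":[-1.5,0.8,0],"angular":[0,0,7],"hand":0.2},{"translation":[-1.5,0.8,0],"angular":[0,0,7],"hand":0.2},{"translation":[0,0,0],"angular":[0,0,0],"hand":0.2},{"translation":[0,0,0],"angular":[0,0,0],"hand":0.2}]' && python3 go.py .4422 .2915 .07 100.5
```

```text
time: 17.0
ee_pos: [0.5161, 0.2521, 0.12]
eef_rot: [0.351, 0.613, -0.351, 0.614]
ft_force: [-0.5, -0.1, 0.8]
width: 0.0519
t 17.0 tcp [51.61 25.21 12.  ] xax [ 0.001  0.    -1.   ] jaw yaw 30.4 w 51.9 F [-0.5 -0.1  0.8] j [ 0.1   0.44 -0.79  1.71  0.34  1.13 -0.25]
rotvec [-0.   0.1 70.1]
rotvec [ 1.000e-01  0.000e+00 -1.099e+02]
delta cm [-7.39  3.94 -5.  ]
```

```bash
python3 -m pendant '[{"translation":[-0.75,0.4,0],"angular":[0,0,7],"hand":0.2},{"translation":[-0.75,0.4,0],"angular":[0,0,7],"hand":0.2},{"translation":[-0.75,0.4,0],"angular":[0,0,7],"hand":0.2},{"translation":[-0.75,0.4,0],"angular":[0,0,7],"hand":0.2},{"translation":[-0.75,0.4,0],"angular":[0,0,7],"hand":0.2},{"translation":[-0.75,0.4,0],"angular":[0,0,7],"hand":0.2},{"translation":[-0.75,0.4,0],"angular":[0,0,7],"hand":0.2},{"translation":[-0.75,0.4,-1],"angular":[0,0,7],"hand":0.2},{"translation":[-0.75,0.4,-2],"angular":[0,0,7],"hand":0.2},{"translation":[-0.64,0.34,-2],"angular":[0,0,7.1],"hand":0.2},{"translation":[0,0,0],"angular":[0,0,0],"hand":0.2},{"translation":[0,0,0],"angular":[0,0,0],"hand":0.2},{"translation":[0,0,0],"angular":[0,0,0],"hand":0.2}]' && python3 go.py .4422 .2915 .028 100.5; python3 -c "
from h import *
shot('scene','s5',(100,240,220,420),4)"
```

```text
time: 18.3
ee_pos: [0.4429, 0.2918, 0.0705]
eef_rot: [-0.064, 0.704, 0.064, 0.705]
ft_force: [0.1, 0.6, 0.2]
width: 0.0525
t 18.3 tcp [44.29 29.18  7.05] xax [ 0.001  0.001 -1.   ] jaw yaw 100.4 w 52.5 F [0.1 0.6 0.2] j [ 0.18  0.51 -1.02  1.86  0.5   1.05  0.71]
rotvec [-0.   0.1  0.1]
rotvec [ 1.000e-01  1.000e-01 -1.799e+02]
delta cm [-0.07 -0.03 -4.25]
```

View pics/s5.png

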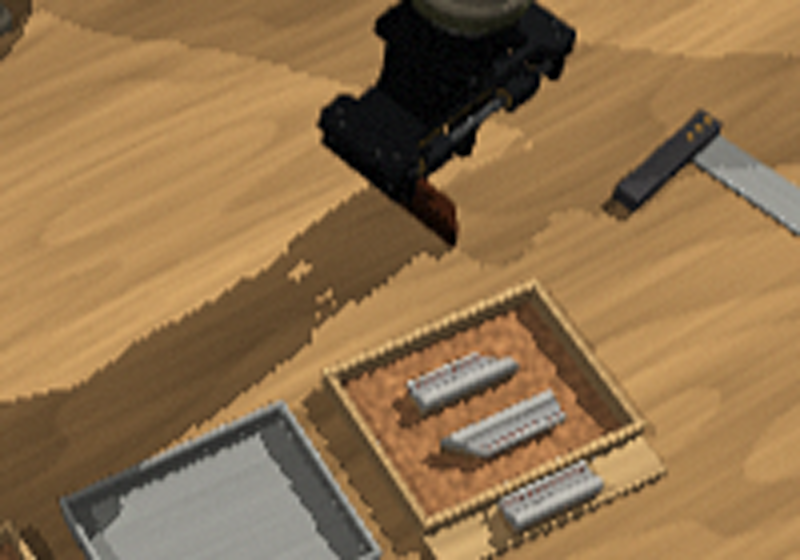

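```bash
python3 -m pendant '[{"translation":[-0.05,0,-2],"angular":[0,0,0],"hand":0.2},{"translation":[0,0,-1.5],"angular":[0,0,0],"hand":0.2},{"translation":[0,0,-0.7],"angular":[0,0,0],"hand":0.2},{"translation":[0,0,0],"angular":[0,0,0],"hand":0.2},{"translation":[0,0,0],"angular":[0,0,0],"hand":0.2},{"translation":[0,0,0],"angular":[0,0,0],"hand":-1},{"translation":[0,0,0],"angular":[0,0,0],"hand":-1},{"translation":[0,0,0],"angular":[0,0,0],"hand":-1},{"translation":[0,0,0],"angular":[0,0,0],"hand":-1},{"translation":[0,0,0],"angular":[0,0,0],"hand":-1}]' && python3 go.py .592 -.2053 .032 -1.5
```

```text
time: 19.35
ee_pos: [0.4412, 0.2918, 0.0276]
eef_rot: [-0.066, 0.704, 0.066, 0.704]
ft_force: [-0.6, -0.6, 1.7]
width: 0.0236
t 19.35 tcp [44.12 29.18  2.76] xax [ 0.  0. -1.] jaw yaw 100.7 w 23.6 F [-0.6 -0.6  1.7] j [ 0.14  0.57 -0.98  1.89  0.57  0.99  0.67]
rotvec [   0.     0.  -102.2]
rotvec [-0.   0.  77.8]
delta cm [ 15.08 -49.71   0.44]
```

```bash
python3 -m pendant '[{"translation":[0,0,1],"angular":[0,0,0],"hand":-1},{"translation":[0,0,2],"angular":[0,0,0],"hand":-1},{"translation":[0,0,3],"angular":[0,0,0],"hand":-1},{"translation":[0,0,2],"angular":[0,0,0],"hand":-1},{"translation":[0.94,-3.1,0],"angular":[0,0,-6.4],"hand":-1},{"translation":[0.94,-3.1,0],"angular":[0,0,-6.4],"hand":-1},{"translation":[0.94,-3.1,0],"angular":[0,0,-6.4],"hand":-1},{"translation":[0.94,-3.1,0],"angular":[0,0,-6.4],"hand":-1},{"translation":[0.94,-3.1,0],"angular":[0,0,-6.4],"hand":-1},{"translation":[0.94,-3.1,0],"angular":[0,0,-6.4],"hand":-1},{"translation":[0.94,-3.1,0],"angular":[0,0,-6.4],"hand":-1},{"translation":[0.94,-3.1,0],"angular":[0,0,-6.4],"hand":-1},{"translation":[0.94,-3.1,0],"angular":[0,0,-6.4],"hand":-1},{"translation":[0.94,-3.1,0],"angular":[0,0,-6.4],"hand":-1},{"translation":[0.94,-3.1,0],"angular":[0,0,-6.4],"hand":-1},{"translation":[0.94,-3.1,0],"angular":[0,0,-6.4],"hand":-1},{"translation":[0.94,-3.1,0],"angular":[0,0,-6.4],"hand":-1},{"translation":[0.94,-3.1,0],"angular":[0,0,-6.4],"hand":-1},{"translation":[0.94,-3.1,0],"angular":[0,0,-6.4],"hand":-1}]' && python3 -m pendant '[{"translation":[0.94,-3.1,0],"angular":[0,0,-6.2],"hand":-1},{"translation":[0,0,0],"angular":[0,0,0],"hand":-1},{"translation":[0,0,-2],"angular":[0,0,0],"hand":-1},{"translation":[0,0,-2],"angular":[0,0,0],"hand":-1},{"translation":[0,0,-0.5],"angular":[0,0,0],"hand":-1},{"translation":[0,0,0],"angular":[0,0,0],"hand":-1},{"translation":[0,0,0],"angular":[0,0,0],"hand":-1}]' && python3 go.py .592 -.2053 .032 -1.5; python3 -c "
from h import *
shot('scene','s6',(170,330,120,320),4)"
```

```text
time: 21.25
ee_pos: [0.5825, -0.1743, 0.1082]
eef_rot: [0.48, 0.519, -0.48, 0.519]
ft_force: [0.1, 0.5, 0.3]
width: 0.024
time: 21.95
ee_pos: [0.5921, -0.204, 0.0636]
eef_rot: [0.507, 0.493, -0.506, 0.494]
ft_force: [0.4, -0.3, -0.2]
width: 0.0238
t 21.95 tcp [ 59.21 -20.4    6.36] xax [ 0.001 -0.    -1.   ] jaw yaw -1.5 w 23.8 F [ 0.4 -0.3 -0.2] j [ 0.67  0.55 -0.53  1.62  0.31  1.05  0.02]
rotvec [ 0.   0.1 -0. ]
rotvec [-1.0e-01  0.0e+00  1.8e+02]
delta cm [-0.01 -0.13 -3.16]
```

View pics/s6.png

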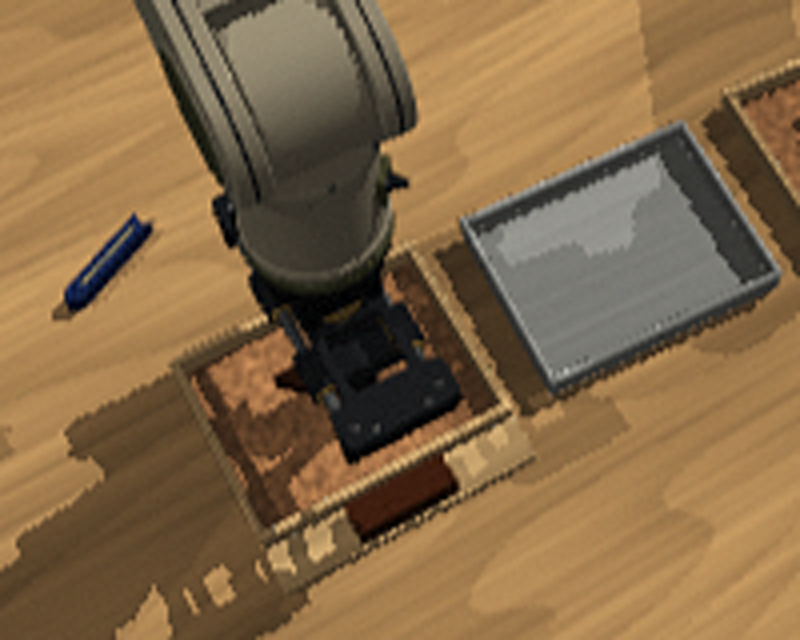

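```bash
python3 -m pendant '[{"translation":[0,0,-1.5],"angular":[0,0,0],"hand":-1},{"translation":[0,0,-0.9],"angular":[0,0,0],"hand":-1},{"translation":[0,0,-0.4],"angular":[0,0,0],"hand":-1},{"translation":[0,0,-0.1],"angular":[0,0,0],"hand":-1},{"translation":[0,0,-0.1],"angular":[0,0,0],"hand":-1},{"translation":[0,0,0],"angular":[0,0,0],"hand":-1},{"translation":[0,0,-0.05],"angular":[0,0,0],"hand":-1},{"translation":[0,0,-0.05],"angular":[0,0,0],"hand":-1},{"translation":[0,0,0],"angular":[0,0,0],"hand":-1},{"translation":[0,0,0],"angular":[0,0,0],"hand":-1}]'
```

```text
time: 23.0
ee_pos: [0.5917, -0.2042, 0.0316]
eef_rot: [0.507, 0.493, -0.506, 0.494]
ft_force: [0.6, -0.7, 0.1]
width: 0.0237
```

```bash
python3 -m pendant '[{"translation":[0,0,-0.04],"angular":[0,0,0],"hand":-1},{"translation":[0,0,0],"angular":[0,0,0],"hand":-1},{"translation":[0,0,0],"angular":[0,0,0],"hand":-1}]'; python3 -m pendant '[{"translation":[0,0,-0.03],"angular":[0,0,0],"hand":-1},{"translation":[0,0,0],"angular":[0,0,0],"hand":-1},{"translation":[0,0,0],"angular":[0,0,0],"hand":-1}]'
```

```text
time: 23.3
ee_pos: [0.5917, -0.2042, 0.0316]
eef_rot: [0.507, 0.493, -0.506, 0.494]
ft_force: [-2.0, -0.6, 5.2]
width: 0.0238
time: 23.6
ee_pos: [0.5917, -0.2043, 0.0316]
eef_rot: [-0.506, -0.493, 0.507, -0.494]
ft_force: [-2.8, 0.2, 8.3]
width: 0.024
```

```bash
python3 -m pendant '[{"translation":[0,0,0],"angular":[0,0,0],"hand":-0.4},{"translation":[0,0,0],"angular":[0,0,0],"hand":-0.24},{"translation":[0,0,0],"angular":[0,0,0],"hand":-0.24},{"translation":[0,0,1],"angular":[0,0,0],"hand":-0.24},{"translation":[0,0,2],"angular":[0,0,0],"hand":-0.24},{"translation":[0,0,2],"angular":[0,0,0],"hand":-0.24},{"translation":[0,0,2],"angular":[0,0,0],"hand":0},{"translation":[0,0,1.8],"angular":[0,0,0],"hand":0},{"translation":[-1.5,0.5,0],"angular":[0,0,7],"hand":0},{"translation":[-1.5,0.5,0],"angular":[0,0,7],"hand":0},{"translation":[-1.5,0.5,0],"angular":[0,0,7],"hand":0},{"translation":[-1.5,0.5,0],"angular":[0,0,7],"hand":0},{"translation":[-1.5,0.5,0],"angular":[0,0,7],"hand":0},{"translation":[-1.5,0.5,0],"angular":[0,0,7],"hand":0},{"translation":[-1.5,0.5,0],"angular":[0,0,7],"hand":0},{"translation":[-1.5,0.5,0],"angular":[0,0,7],"hand":0},{"translation":[0,0,0],"angular":[0,0,7],"hand":0},{"translation":[0,0,0],"angular":[0,0,6.5],"hand":0},{"translation":[0,0,0],"angular":[0,0,0],"hand":0},{"translation":[0,0,0],"angular":[0,0,0],"hand":0}]' && python3 go.py .45 -.1535 .07 68; python3 -c "
from h import *
shot('scene','s7',(170,330,120,320),4);shot('top','t7',(130,230,230,380),5)"
```

```text
time: 25.6
ee_pos: [0.4717, -0.1642, 0.1192]
eef_rot: [0.136, 0.694, -0.136, 0.694]
ft_force: [0.8, -0.3, 0.2]
width: 0.0433
t 25.6 tcp [ 47.17 -16.42  11.92] xax [ 0. -0. -1.] jaw yaw 67.8 w 43.3 F [ 0.8 -0.3  0.2] j [ 0.98  0.27 -0.82  1.9   0.23  1.06  1.25]
rotvec [0.  0.  0.2]
rotvec [   0.    -0.  -179.8]
delta cm [-2.17  1.07 -4.92]
```

View pics/s7.png

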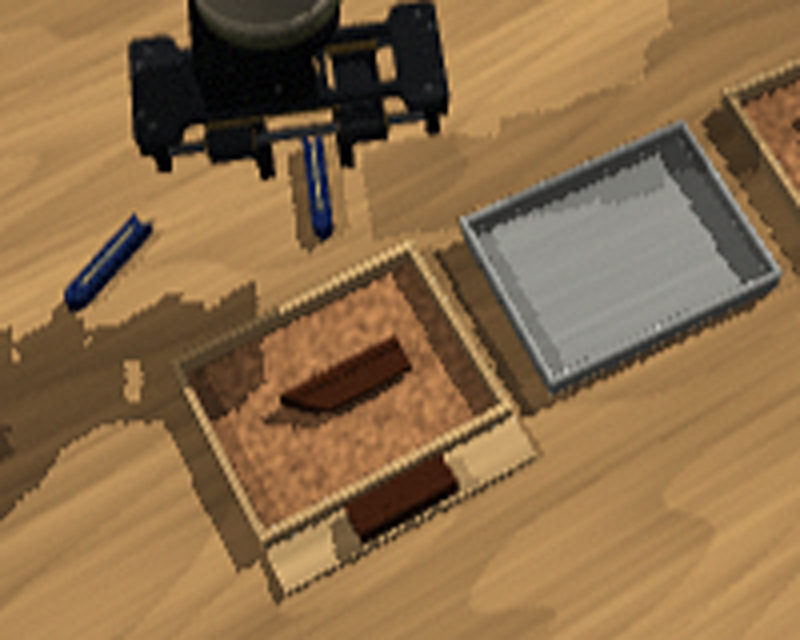

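View pics/t7.png

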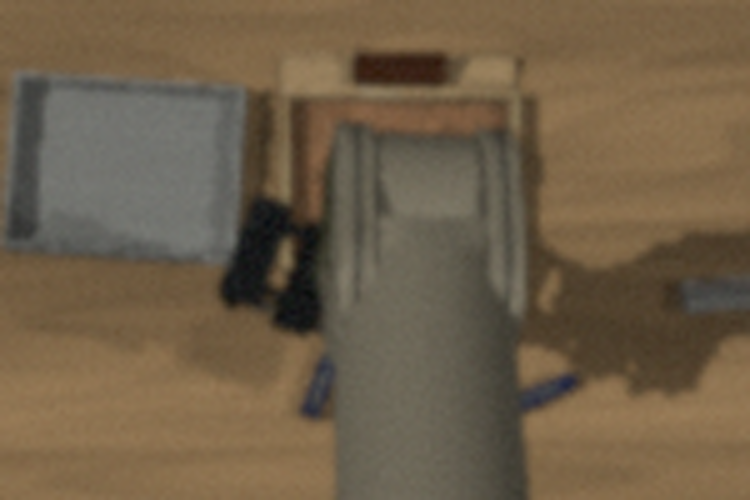

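```bash
python3 -m pendant '[{"translation":[-1.03,0.53,0],"angular":[0,0,-0.3],"hand":0},{"translation":[-1.04,0.54,0],"angular":[0,0,0],"hand":0},{"translation":[0,0,-2],"angular":[0,0,0],"hand":0},{"translation":[0,0,-2],"angular":[0,0,0],"hand":0},{"translation":[0,0,-2],"angular":[0,0,0],"hand":0},{"translation":[0,0,-1.5],"angular":[0,0,0],"hand":0},{"translation":[0,0,0],"angular":[0,0,0],"hand":0},{"translation":[0,0,0],"angular":[0,0,0],"hand":0},{"translation":[0,0,0],"angular":[0,0,0],"hand":0}]' && python3 go.py .451 -.1535 .028 67.5; python3 -c "
from h import *
shot('scene','s8',(150,270,140,290),5)"
```

```text
time: 26.6
ee_pos: [0.4514, -0.1536, 0.0447]
eef_rot: [0.137, 0.693, -0.137, 0.694]
ft_force: [0.8, -0.6, -0.1]
width: 0.0434
t 26.6 tcp [ 45.14 -15.36   4.47] xax [ 0.001 -0.001 -1.   ] jaw yaw 67.7 w 43.4 F [ 0.8 -0.6 -0.1] j [ 0.95  0.34 -0.79  2.02  0.31  0.9   1.17]
rotvec [ 0.   0.1 -0.2]
rotvec [-1.000e-01  0.000e+00  1.798e+02]
delta cm [-0.04  0.01 -1.67]
```

View pics/s8.png

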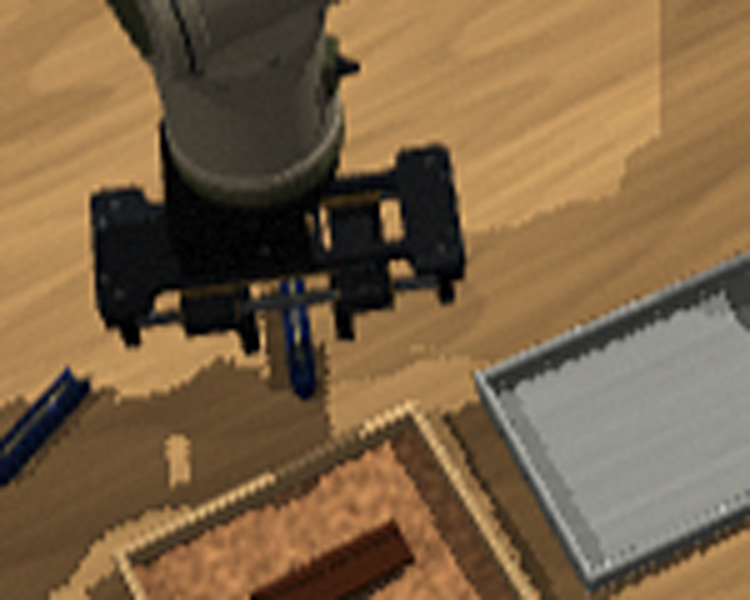

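```bash
python3 -m pendant '[{"translation":[0,0,-1.1],"angular":[0,0,0],"hand":0},{"translation":[0,0,-0.6],"angular":[0,0,0],"hand":0},{"translation":[0,0,0],"angular":[0,0,0],"hand":0},{"translation":[0,0,0],"angular":[0,0,0],"hand":-0.4},{"translation":[0,0,0],"angular":[0,0,0],"hand":-1},{"translation":[0,0,0],"angular":[0,0,0],"hand":-1},{"translation":[0,0,0],"angular":[0,0,0],"hand":-1},{"translation":[0,0,0],"angular":[0,0,0],"hand":-1},{"translation":[0,0,0],"angular":[0,0,0],"hand":-1}]' && python3 go.py .631 -.004 .032 -4.2
```

```text
time: 27.55
ee_pos: [0.4508, -0.1535, 0.0268]
eef_rot: [0.137, 0.694, -0.137, 0.694]
ft_force: [-0.1, 0.1, 0.8]
width: 0.0139
t 27.55 tcp [ 45.08 -15.35   2.68] xax [ 0. -0. -1.] jaw yaw 67.7 w 13.9 F [-0.1  0.1  0.8] j [ 0.93  0.37 -0.78  2.03  0.34  0.87  1.14]
rotvec [  0.    0.  -71.9]
rotvec [ -0.    0.  108.1]
delta cm [18.02 14.95  0.52]
```

```bash
python3 -m pendant '[{"translation":[0,0,1],"angular":[0,0,0],"hand":-1},{"translation":[0,0,2],"angular":[0,0,0],"hand":-1},{"translation":[0,0,2],"angular":[0,0,0],"hand":-1},{"translation":[0,0,2],"angular":[0,0,0],"hand":-1},{"translation":[1.8,1.5,0],"angular":[0,0,-7.2],"hand":-1},{"translation":[1.8,1.5,0],"angular":[0,0,-7.2],"hand":-1},{"translation":[1.8,1.5,0],"angular":[0,0,-7.2],"hand":-1},{"translation":[1.8,1.5,0],"angular":[0,0,-7.2],"hand":-1},{"translation":[1.8,1.5,0],"angular":[0,0,-7.2],"hand":-1},{"translation":[1.8,1.5,0],"angular":[0,0,-7.2],"hand":-1},{"translation":[1.8,1.5,0],"angular":[0,0,-7.2],"hand":-1},{"translation":[1.8,1.5,0],"angular":[0,0,-7.2],"hand":-1},{"translation":[1.8,1.5,0],"angular":[0,0,-7.2],"hand":-1},{"translation":[1.8,1.5,0],"angular":[0,0,-7.2],"hand":-1},{"translation":[0,0,0],"angular":[0,0,0],"hand":-1},{"translation":[0,0,-2],"angular":[0,0,0],"hand":-1},{"translation":[0,0,-1.5],"angular":[0,0,0],"hand":-1},{"translation":[0,0,0],"angular":[0,0,0],"hand":-1},{"translation":[0,0,0],"angular":[0,0,0],"hand":-1}]' && python3 go.py .631 -.004 .032 -4.2; python3 -c "
from h import *
shot('scene','s9',(150,300,200,390),4)"
```

```text
time: 29.45
ee_pos: [0.6305, -0.0039, 0.0619]
eef_rot: [-0.518, -0.481, 0.518, -0.481]
ft_force: [0.2, -0.6, -1.2]
width: 0.0141
t 29.45 tcp [63.05 -0.39  6.19] xax [-0.001  0.    -1.   ] jaw yaw -4.3 w 14.1 F [ 0.2 -0.6 -1.2] j [ 0.37  0.58 -0.58  1.61  0.35  1.06 -0.38]
rotvec [-0.  -0.   0.1]
rotvec [-1.000e-01  0.000e+00 -1.799e+02]
delta cm [ 0.05 -0.01 -2.99]
```

View pics/s9.png

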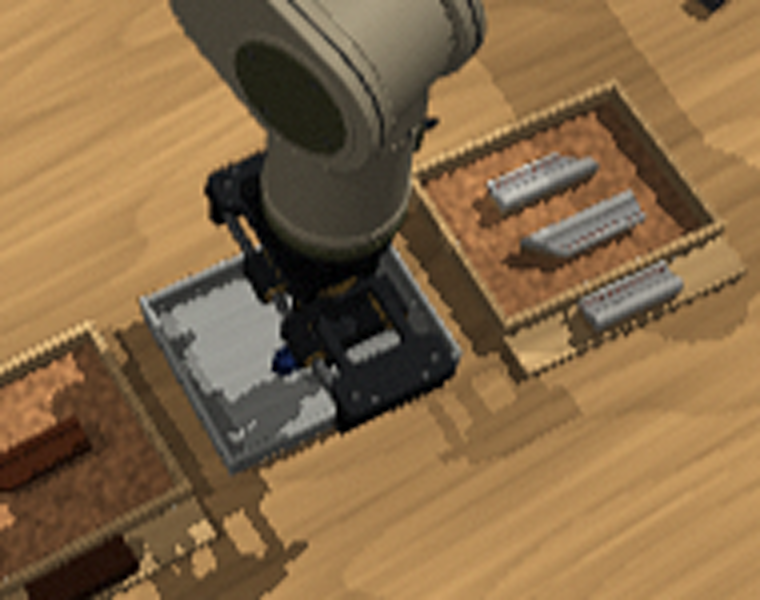

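```bash
python3 -m pendant '[{"translation":[0,0,-1.5],"angular":[0,0,0],"hand":-1},{"translation":[0,0,-0.8],"angular":[0,0,0],"hand":-1},{"translation":[0,0,-0.4],"angular":[0,0,0],"hand":-1},{"translation":[0,0,-0.1],"angular":[0,0,0],"hand":-1},{"translation":[0,0,-0.1],"angular":[0,0,0],"hand":-1},{"translation":[0,0,0],"angular":[0,0,0],"hand":-1},{"translation":[0,0,-0.05],"angular":[0,0,0],"hand":-1},{"translation":[0,0,-0.05],"angular":[0,0,0],"hand":-1},{"translation":[0,0,0],"angular":[0,0,0],"hand":-1},{"translation":[0,0,0],"angular":[0,0,0],"hand":-1}]';python3 -m pendant '[{"translation":[0,0,-0.05],"angular":[0,0,0],"hand":-1},{"translation":[0,0,0],"angular":[0,0,0],"hand":-1},{"translation":[0,0,0],"angular":[0,0,0],"hand":-1}]'
```

```text
time: 30.5
ee_pos: [0.6309, -0.0035, 0.0319]
eef_rot: [0.518, 0.481, -0.518, 0.481]
ft_force: [0.6, -0.0, -0.5]
width: 0.0139
time: 30.8
ee_pos: [0.6308, -0.0035, 0.0313]
eef_rot: [0.518, 0.481, -0.518, 0.481]
ft_force: [0.1, -0.1, -0.7]
width: 0.0135
```

```bash
python3 -m pendant '[{"translation":[0,0,-0.05],"angular":[0,0,0],"hand":-1},{"translation":[0,0,0],"angular":[0,0,0],"hand":-1},{"translation":[0,0,0],"angular":[0,0,0],"hand":-1}]';python3 -m pendant '[{"translation":[0,0,-0.04],"angular":[0,0,0],"hand":-1},{"translation":[0,0,0],"angular":[0,0,0],"hand":-1},{"translation":[0,0,0],"angular":[0,0,0],"hand":-1}]'
```

```text
time: 31.1
ee_pos: [0.6309, -0.0035, 0.0309]
eef_rot: [0.518, 0.481, -0.518, 0.481]
ft_force: [-0.8, -0.2, 2.1]
width: 0.0138
time: 31.4
ee_pos: [0.6309, -0.0035, 0.0309]
eef_rot: [0.518, 0.481, -0.518, 0.481]
ft_force: [-2.9, -1.2, 5.7]
width: 0.014
```

```bash
python3 -m pendant '[{"translation":[0,0,0],"angular":[0,0,0],"hand":-0.55},{"translation":[0,0,0],"angular":[0,0,0],"hand":-0.42},{"translation":[0,0,0],"angular":[0,0,0],"hand":-0.42},{"translation":[0,0,1],"angular":[0,0,0],"hand":-0.42},{"translation":[0,0,2],"angular":[0,0,0],"hand":-0.42},{"translation":[0,0,2],"angular":[0,0,0],"hand":-0.42},{"translation":[0,0,2],"angular":[0,0,0],"hand":0},{"translation":[0,0,1.5],"angular":[0,0,0],"hand":0},{"translation":[-2,-3,0],"angular":[0,0,3],"hand":0},{"translation":[-2,-3,0],"angular":[0,0,3],"hand":0},{"translation":[-2,-3,0],"angular":[0,0,3],"hand":0},{"translation":[-2,-3,0],"angular":[0,0,3],"hand":0},{"translation":[-2,-3,0],"angular":[0,0,3],"hand":0},{"translation":[-2,-3,0],"angular":[0,0,3],"hand":0},{"translation":[-2,-3,0],"angular":[0,0,3],"hand":0},{"translation":[-2,-3,0],"angular":[0,0,3],"hand":0},{"translation":[-2,-3,0],"angular":[0,0,3],"hand":0},{"translation":[-2.4,-3.3,0],"angular":[0,0,3],"hand":0},{"translation":[0,0,0],"angular":[0,0,0],"hand":0},{"translation":[0,0,0],"angular":[0,0,0],"hand":0}]' && python3 go.py .4252 -.307 .028 25.5; python3 -c "
from h import *
shot('scene','s10',(150,300,120,310),4)"
```

```text
time: 33.4
ee_pos: [0.4263, -0.3072, 0.1157]
eef_rot: [0.377, 0.598, -0.377, 0.598]
ft_force: [0.6, -0.1, 0.5]
width: 0.0438
t 33.4 tcp [ 42.63 -30.72  11.57] xax [ 0. -0. -1.] jaw yaw 25.6 w 43.8 F [ 0.6 -0.1  0.5] j [ 1.06  0.29 -0.6   1.85  0.19  1.06  0.84]
rotvec [ 0.   0.  -0.1]
rotvec [ -0.    0.  179.9]
delta cm [-0.11  0.02 -8.77]
```

View pics/s10.png

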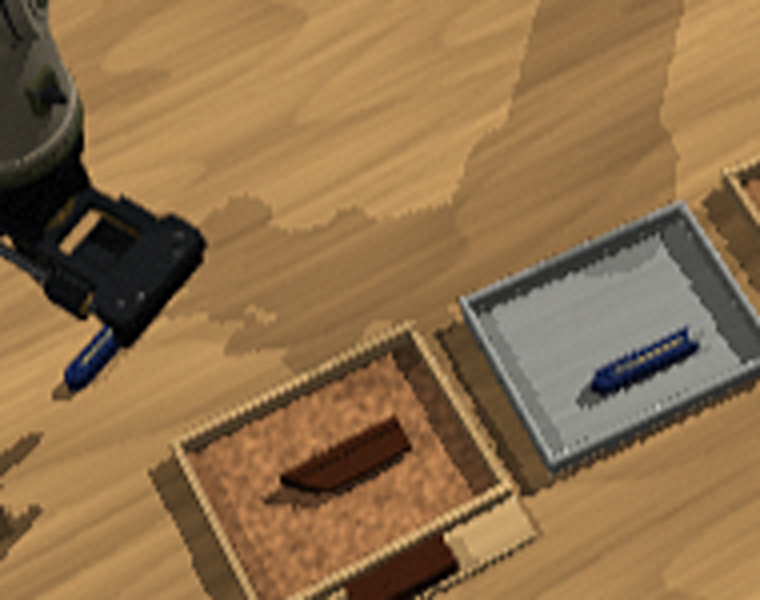

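```bash
python3 -m pendant '[{"translation":[-0.08,0,-2],"angular":[0,0,0],"hand":0},{"translation":[0,0,-2],"angular":[0,0,0],"hand":0},{"translation":[0,0,-2],"angular":[0,0,0],"hand":0},{"translation":[0,0,-1.5],"angular":[0,0,0],"hand":0},{"translation":[0,0,-0.8],"angular":[0,0,0],"hand":0},{"translation":[0,0,-0.4],"angular":[0,0,0],"hand":0},{"translation":[0,0,0],"angular":[0,0,0],"hand":0},{"translation":[0,0,0],"angular":[0,0,0],"hand":0},{"translation":[0,0,0],"angular":[0,0,0],"hand":-0.4},{"translation":[0,0,0],"angular":[0,0,0],"hand":-1},{"translation":[0,0,0],"angular":[0,0,0],"hand":-1},{"translation":[0,0,0],"angular":[0,0,0],"hand":-1},{"translation":[0,0,0],"angular":[0,0,0],"hand":-1},{"translation":[0,0,0],"angular":[0,0,0],"hand":-1}]' && python3 go.py .581 0.0 .032 -4.2
```

```text
time: 34.85
ee_pos: [0.426, -0.3066, 0.0285]
eef_rot: [0.376, 0.599, -0.376, 0.599]
ft_force: [-0.3, 1.1, 2.5]
width: 0.0137
t 34.85 tcp [ 42.6  -30.66   2.85] xax [ 0. -0. -1.] jaw yaw 25.7 w 13.7 F [-0.3  1.1  2.5] j [ 1.02  0.42 -0.56  1.91  0.28  0.89  0.77]
rotvec [  0.    0.  -29.9]
rotvec [ -0.    0.  150.1]
delta cm [15.5  30.66  0.35]
```

```bash
python3 -m pendant '[{"translation":[0,0,1],"angular":[0,0,0],"hand":-1},{"translation":[0,0,2],"angular":[0,0,0],"hand":-1},{"translation":[0,0,3],"angular":[0,0,0],"hand":-1},{"translation":[0,0,2],"angular":[0,0,0],"hand":-1},{"translation":[1.5,3,0],"angular":[0,0,-3],"hand":-1},{"translation":[1.5,3,0],"angular":[0,0,-3],"hand":-1},{"translation":[1.5,3,0],"angular":[0,0,-3],"hand":-1},{"translation":[1.5,3,0],"angular":[0,0,-3],"hand":-1},{"translation":[1.5,3,0],"angular":[0,0,-3],"hand":-1},{"translation":[1.5,3,0],"angular":[0,0,-3],"hand":-1},{"translation":[1.5,3,0],"angular":[0,0,-3],"hand":-1},{"translation":[1.5,3,0],"angular":[0,0,-3],"hand":-1},{"translation":[1.5,3,0],"angular":[0,0,-3],"hand":-1},{"translation":[2,3.6,0],"angular":[0,0,-3],"hand":-1},{"translation":[0,0,0],"angular":[0,0,0],"hand":-1},{"translation":[0,0,-2],"angular":[0,0,0],"hand":-1},{"translation":[0,0,-2.5],"angular":[0,0,0],"hand":-1},{"translation":[0,0,0],"angular":[0,0,0],"hand":-1},{"translation":[0,0,0],"angular":[0,0,0],"hand":-1}]' && python3 go.py .581 0.0 .032 -4.2; python3 -c "
from h import *
shot('scene','s11',(150,300,200,390),4)"
```

```text
time: 36.75
ee_pos: [0.581, -0.0005, 0.064]
eef_rot: [-0.518, -0.481, 0.518, -0.481]
ft_force: [-0.1, -0.5, -0.9]
width: 0.0136
t 36.75 tcp [ 5.81e+01 -5.00e-02  6.40e+00] xax [-0.  0. -1.] jaw yaw -4.3 w 13.6 F [-0.1 -0.5 -0.9] j [ 0.43  0.49 -0.63  1.74  0.33  1.02 -0.39]
rotvec [-0.  -0.   0.1]
rotvec [  -0.     0.  -179.9]
delta cm [ 0.    0.05 -3.2 ]
```

View pics/s11.png

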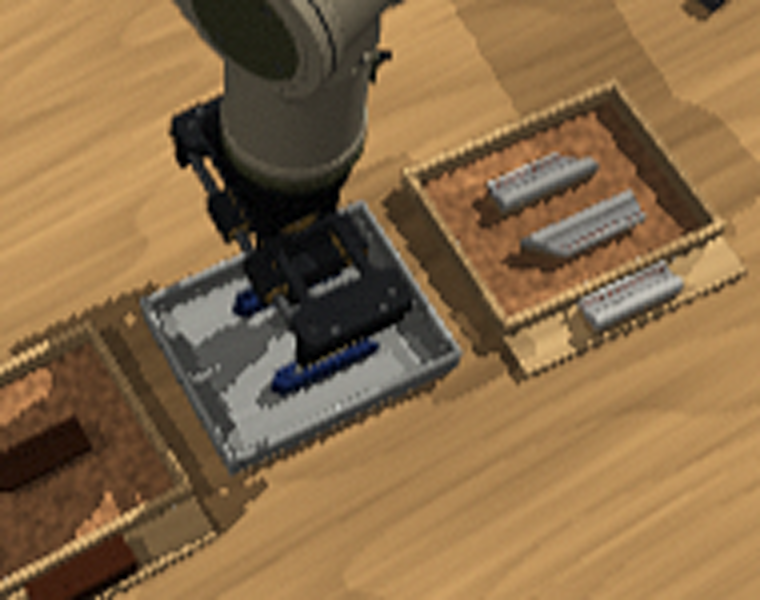

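```bash
python3 -m pendant '[{"translation":[0,0,-1.5],"angular":[0,0,0],"hand":-1},{"translation":[0,0,-0.8],"angular":[0,0,0],"hand":-1},{"translation":[0,0,-0.4],"angular":[0,0,0],"hand":-1},{"translation":[0,0,-0.1],"angular":[0,0,0],"hand":-1},{"translation":[0,0,-0.1],"angular":[0,0,0],"hand":-1},{"translation":[0,0,0],"angular":[0,0,0],"hand":-1},{"translation":[0,0,-0.05],"angular":[0,0,0],"hand":-1},{"translation":[0,0,-0.05],"angular":[0,0,0],"hand":-1},{"translation":[0,0,0],"angular":[0,0,0],"hand":-1},{"translation":[0,0,0],"angular":[0,0,0],"hand":-1}]';python3 -m pendant '[{"translation":[0,0,-0.05],"angular":[0,0,0],"hand":-1},{"translation":[0,0,0],"angular":[0,0,0],"hand":-1},{"translation":[0,0,0],"angular":[0,0,0],"hand":-1}]'
```

```text
time: 37.8
ee_pos: [0.581, -0.0005, 0.0334]
eef_rot: [0.518, 0.481, -0.518, 0.481]
ft_force: [-0.2, -0.7, -0.7]
width: 0.0138
time: 38.1
ee_pos: [0.581, -0.0005, 0.0329]
eef_rot: [0.518, 0.481, -0.518, 0.481]
ft_force: [0.2, -0.3, -0.8]
width: 0.0134
```

```bash
python3 -m pendant '[{"translation":[0,0,-0.05],"angular":[0,0,0],"hand":-1},{"translation":[0,0,0],"angular":[0,0,0],"hand":-1},{"translation":[0,0,0],"angular":[0,0,0],"hand":-1}]';python3 -m pendant '[{"translation":[0,0,-0.04],"angular":[0,0,0],"hand":-1},{"translation":[0,0,0],"angular":[0,0,0],"hand":-1},{"translation":[0,0,0],"angular":[0,0,0],"hand":-1}]'
```

```text
time: 38.4
ee_pos: [0.5811, -0.0005, 0.0325]
eef_rot: [0.518, 0.481, -0.518, 0.481]
ft_force: [-1.0, 0.3, 1.4]
width: 0.0136
time: 38.7
ee_pos: [0.5811, -0.0005, 0.0325]
eef_rot: [0.518, 0.481, -0.518, 0.481]
ft_force: [-3.5, -0.1, 7.2]
width: 0.0141
```

Contact at 7 N; release, lift and back away for the final look.

```bash
python3 -m pendant '[{"translation":[0,0,0],"angular":[0,0,0],"hand":-0.55},{"translation":[0,0,0],"angular":[0,0,0],"hand":-0.42},{"translation":[0,0,0],"angular":[0,0,0],"hand":-0.42},{"translation":[0,0,1],"angular":[0,0,0],"hand":-0.42},{"translation":[0,0,2],"angular":[0,0,0],"hand":-0.42},{"translation":[0,0,3],"angular":[0,0,0],"hand":-0.42},{"translation":[0,0,3],"angular":[0,0,0],"hand":0},{"translation":[0,0,3],"angular":[0,0,0],"hand":0},{"translation":[0,0,3],"angular":[0,0,0],"hand":0},{"translation":[-3,0,3],"angular":[0,0,0],"hand":0},{"translation":[-3,0,0],"angular":[0,0,0],"hand":0},{"translation":[-3,0,0],"angular":[0,0,0],"hand":0},{"translation":[-3,0,0],"angular":[0,0,0],"hand":0},{"translation":[-3,0,0],"angular":[0,0,0],"hand":0},{"translation":[0,0,0],"angular":[0,0,0],"hand":0},{"translation":[0,0,0],"angular":[0,0,0],"hand":0},{"translation":[0,0,0],"angular":[0,0,0],"hand":0}]' && python3 -c "
from h import *
shot('scene','s12',(130,330,120,395),2.9);shot('top','t12',(125,225,165,355),4.2)
a,b=[cv2.imread(f'pics/{n}.png').astype(int) for n in('scene0','s12_raw')]
for n,(y0,y1,x0,x1) in dict(corner=(265,345,65,125),square=(120,170,365,445)).items(): print(n,'mean abs diff',abs(a-b)[y0:y1,x0:x1].mean().round(2))
"
```

```text
time: 40.4
ee_pos: [0.4318, -0.0004, 0.2125]
eef_rot: [0.519, 0.481, -0.518, 0.481]
ft_force: [-0.4, 0.6, 0.5]
width: 0.0435
corner mean abs diff 30.44
square mean abs diff 9.84
```

View pics/s12.png

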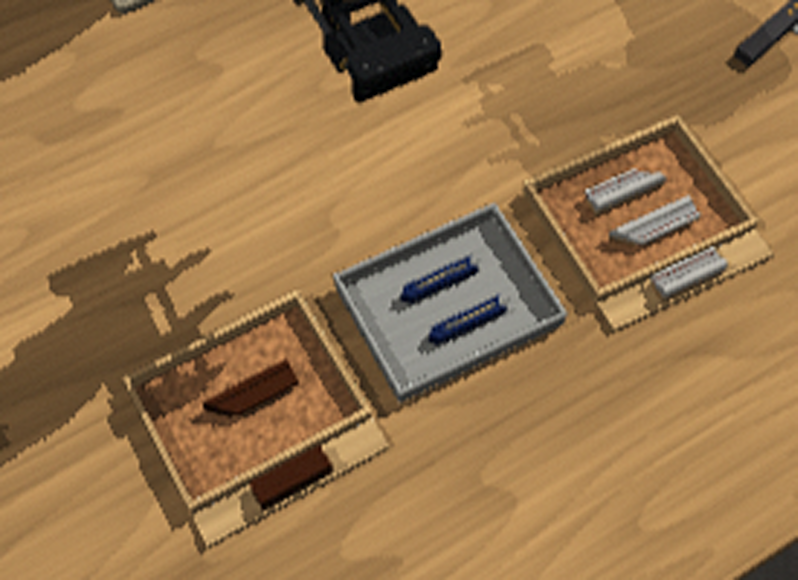

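View pics/t12.png

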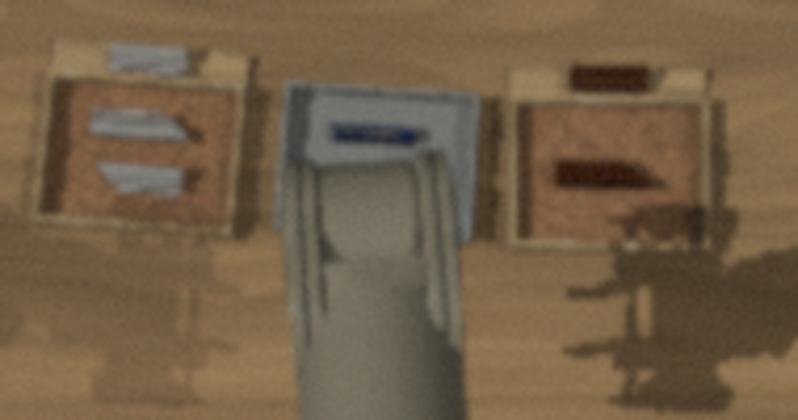

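```bash
python3 -c "
import cv2,numpy as np
a,b=[cv2.imread(f'pics/{n}.png') for n in('scene0','s12_raw')]
f=lambda i:np.hstack([cv2.resize(i[255:350,60:135],None,fx=4,fy=4),cv2.resize(i[115:175,365:445],(400,380))])
o=np.vstack([f(a),f(b)]);cv2.imwrite('pics/cmp.png',cv2.resize(o,None,fx=.79,fy=.79))"
```

```text
(no output)
```

View pics/cmp.png

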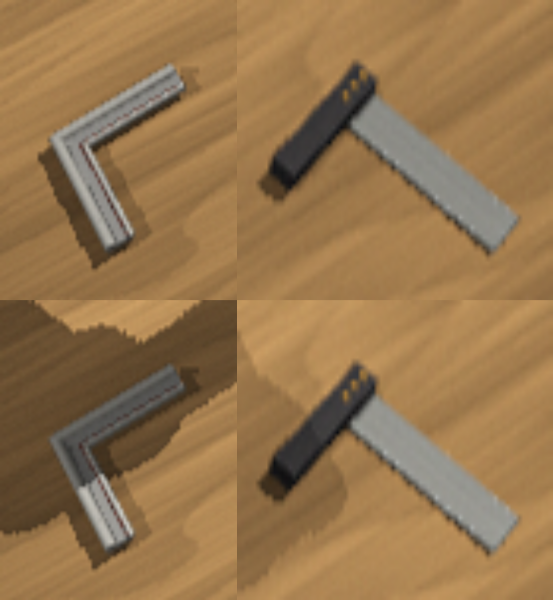

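The corner sample and try square sit at the same pixels as before. Only shadows changed. All five pieces are flat and aligned in the right trays.

```bash
python3 -c "
from bench import r;print(r.close_job())"
```

```text
the job is handed in; nothing more can be done
None
```

All five pieces are in their trays, and I handed the job in at about 40.5 s on the robot's clock, well under the 109 s limit. I placed them in the order asked:
- both silver offcuts in the silver-stub tray, side by side
- the walnut offcut in the walnut-stub tray
- both V-nail cartridges in the steel tray, side by side

Each piece was lowered in small steps until the wrist force read about 6–8 N, then released with a small opening.

**Last pictures:** The scene view shows every piece face up, flat on the floor, lengthwise and separate from the others. The top view agrees, but the arm hid the second cartridge, so that piece was confirmed only in the scene view.

**Corner sample and try square:** The picture difference flagged a change at the corner sample (30 levels) and a smaller one at the try square (10 levels). Side by side, both stand at the same pixels as at the start, and only the arm's shadow differs.

**Accuracy:** My tray positions were good to about 4–6 mm, so the spacing from the walls is approximate. The clearances in the picture are ample. Early on, the networks gave a few false or missed finds, so I took the piece positions from outline fits to the pictures.

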